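Level a farrier's checking plate by touch

ROBOT

A 7-joint arm with a two-finger parallel gripper is mounted at the origin on the work surface. World frame = base frame: x ahead of the robot, y to its left, z up, the work surface at z = 0. Lengths are in m, angles in rad, forces in N, time in s.
With the tool pointing down it reaches from about 0.425 to 0.875 m from the base axis. Payload 4.7 kg.
Tool frame: the origin (TCP) lies between the finger pads; the fingertips stand 11 mm ahead of it and the grasp point (between the pads) lies 8 mm behind it; z points along the fingers, y is the direction in which the jaws open and shut (so a half turn about z gives the same grasp; the last joint's range is limited). The gripper opens to 85 mm and grips with 20 to 120 N. Pads are 22 mm wide; open, the fingers measure 114 mm over their backs; the gripper's body (76 mm by 85 mm) begins 54 mm behind the grasp point. The pads swing forward as they close: fully open they stand 13 mm farther back than shut.
Start: joints at [-1.327, 0.321, -0.07, 1.45, 0.023, 1.371, -0.057], TCP at [0.148, 0.633, 0.242] pointing down, gripper open.
Joint ranges: [-2.86, 2.86], [-0.3, 2.09], [-1.38, 1.24], [0.06, 2.45], [-1.56, 4.7], [0.09, 2.05], [-2.69, 2.69]. Speed limits (rad/s): [2.57, 2.57, 3.14, 3.14, 3.14, 3.14, 3.14].

INTERFACE

Orientations are given as a unit quaternion [x, y, z, w].
In Python, from plant import manip gives the robot as it stands.
- The arm moves only by the tool step_arm, never from a script. Its argument "increments" is a list of rows, each an object with "fingers": the closure, from 0 (fully open) to 1 (shut); "slide": the shift along the tool's x, y, z in mm, a list of three; "turn": the turn about the tool's z in degrees. A call has exactly 10 rows; each row shifts and turns the pose as measured when the row begins, along the tool's axes as they then stand; what a row does not reach is not made up. A row lasts 1/12 s, in which the tool goes at most 41.7 mm and 7.16 degrees, less where a joint would pass 70% of its speed; a pose out of reach is approached as far as the arm can. A call with a gripper value outside its range is refused whole. The fingers move at their own pace and stop on an object; "grip_force" is the grip in N (left out, the last holds). Time passes only in rows, so rows that do not move let the fingers close, or fill a call up. It gives the time, the measured TCP pose, the force and the opening at its end, in the units of the state.
- manip.read_state(): the state, without advancing time (a new reading comes with each control period).
- manip.read_camera(name): name is "scene" or "side" or "wrist"; returns (picture, depth): 480x640x3 uint8, blue, green, red; 480x640 float32, m along the optical axis (not along the pixel's ray), 0 where there is no reading.
- manip.camera_model(name): a dict with "fx", "fy", "cx", "cy" (pixels), "camera_from_world" (4x4, takes a point from world to camera coordinates); the wrist camera has in their place "hand_eye" (4x4, takes a point from camera to tool coordinates, whose origin is the TCP and whose axes are the flange's). Camera axes: x right, y down, z forward; pixel columns grow to the right and rows downward; lengths in m; the calibration is good to about 2 mm. A picture is of the moment at which its call begins: read the wrist's pose just before it. camera_model takes no time and is no camera call.
- manip.finish_job(): hands the job in, once; it reports no verdict.
The state is a dict: "t": time; "joints": joint angles; "joint_vel": joint speeds; "effort": joint torques, N m; "position": TCP position; "tcp_rot": TCP orientation; "wrist_force": force on the tool from outside, world axes, zero at the start; "moment": the same for the moment, N m; "gripper_width": opening from 0.0 (shut) to 1.0 (fully open).
Only numpy, scipy, OpenCV 4.12 (cv2) and the standard library are available. Lean on these libraries where they do the work, as an engineer would, in place of code of your own. Each camera call takes 0.05 s, during which the arm holds its last target. There are 200 camera calls.

TASK

The steel checking plate has been knocked out of level on its stiff swivel. Take the round-tipped probe from its wooden block, feel out with it which sides of the plate stand high and press them down with it, gently, until the plate is truly level, then stand the probe fully back in its block. Touch the plate only with the probe and leave the horseshoe, hammer and bottle alone.

Things in the scene. Friction and masses are not known exactly. Their poses are not given: they have to be found in the camera images.
- stand: The fixed stand (round grey foot, 120 mm diameter, short steel column) and what it carries: a swivel on the column and the square steel checking plate, 160 x 160 x 12 mm, centred over the foot. Origin at the centre of the foot's underside, on the bench. Its z is exactly vertical; x and y run along the plate's sides (any yaw). This pose tells nothing of the plate's height or tilt.
- above (a point): A fixed point on the stand's axis, 160 mm over the bench, 35 to 55 mm clear above the plate's middle: the plate's face, when level, is 105 to 125 mm over the bench, different each time (the column is clamped and does not sink). Black dots on the face mark the middle of each side, 65 mm from the centre along the stand's x, -x, y and -y.
- swivel (a point): A fixed point on the stand's axis, 85 mm over the bench; the swivel sits 0 to 20 mm above it, 20 mm under the face. The plate tilts up to 0.12 rad about the stand's x and, separately, y. It starts 0.02 to 0.11 rad off. Each axis has dry friction of 0.5 N m and no spring: pressing on a dot moves one axis only and takes 8 to 12 N; touches under 6 N move nothing; it stays where left.
- probe: Probe 128 mm long, 0.12 kg, standing upright in its block at the start. Origin at its rounded lower tip, z up along it. Steel rod of 12 mm diameter with a ball tip (radius 6 mm) up to z = 60 mm, brass collar of 34 mm diameter from 60 to 68 mm, round wooden handle of 22 mm diameter from 68 to 128 mm. Grip the handle about 98 mm above the tip.
- block: Fixed dark wooden block 70 x 70 x 64 mm. Origin at the centre of its underside, on the bench. An upright hole of 20 mm diameter goes right through its middle; with the probe fully home its collar rests on the block's top and its tip is 4 mm above the bench.
- horseshoe: Steel horseshoe about 130 mm across, 9 mm thick, lying on the bench; leave alone.
- hammer: Hammer lying on the bench; leave alone.
- bottle: Plastic bottle 64 mm in diameter, 200 mm tall, standing on the bench; leave alone.
Not all that is in view belongs to the job. Several things look just like the probe: the one meant starts nearest to the robot's base.

How it is judged:
By the outcome, as a careful person would: the job done as asked, in the order asked, and still so for the second after the job is handed in, with the robot touching nothing.
It also fails if it takes over 72 s, if anything falls off the work surface, if the arm or the gripper's body presses on something with over 40 N, if the wrist force passes 120 N, or if a joint passes its speed limit or range.

## Working session

There is one attempt and no reset: what is moved stays moved. The work goes in short steps, Python scripts to look and compute and a tool call to move; the robot and the scene stay as the last step left them, time stands still between calls to the robot, and variables do not carry over. Pictures are saved under pics/ and viewed, about 8 in all and at most 12, crops included, and the job is handed in when it is done.

Besides the shell and the picture viewer there is one more tool, called after "Request:" as name(argument=value, ...) on one line, values as JSON. step_arm: Moves the arm, as the interface text tells. Its arguments: {"type":"object","properties":{"increments":{"type":"array"},"grip_force":{"type":"number"}},"required":["increments"]}

```bash
mkdir -p pics; ls; cat > h.py <<'E'
import numpy as np, cv2
from plant import manip
from scipy.spatial.transform import Rotation as R
def cam(n):
    s=manip.read_state(); im,d=manip.read_camera(n); m=manip.camera_model(n)
    if 'camera_from_world' in m: T=np.linalg.inv(np.array(m['camera_from_world']))
    else:
        W=np.eye(4); W[:3,:3]=R.from_quat(s['tcp_rot']).as_matrix(); W[:3,3]=s['position']; T=W@np.array(m['hand_eye'])
    return im,d,m,T
def cloud(d,m,T):
    v,u=np.mgrid[:480,:640]
    P=np.stack([(u-m['cx'])/m['fx']*d,(v-m['cy'])/m['fy']*d,d,np.ones_like(d)],-1)
    P=(P@T.T)[...,:3]; P[d<=0]=np.nan; return P
E
python3 - <<'E'
from h import *
for n in ('scene','side'):
    im,d,m,T=cam(n); cv2.imwrite(f'pics/{n}0.png',im); np.savez(f'{n}0.npz',im=im,d=d,T=T); print(n,T.round(3),m['fx'],m['cx'],m['cy'])
print(manip.read_state())
E
```

```text
pics
scene [[ 0.858  0.276 -0.433  0.995]
 [ 0.513 -0.454  0.728 -0.594]
 [ 0.004 -0.847 -0.531  0.591]
 [ 0.     0.     0.     1.   ]] 474.35237235161 319.43519571402254 243.21674659381918
side [[ 0.996  0.039 -0.075  0.683]
 [ 0.084 -0.578  0.811 -0.522]
 [-0.012 -0.815 -0.58   0.534]
 [ 0.     0.     0.     1.   ]] 456.40682712753926 312.50533454850085 236.89934478587537
{'t': 0.1, 'joints': array([-1.32689528,  0.32176729, -0.07010456,  1.45154248,  0.02259057,
        1.37081628, -0.0569095 ]), 'joint_vel': array([ 3.65652293e-04, -2.84203379e-04, -8.15444150e-04, -4.82159248e-03,
       -7.60973958e-05, -3.67186213e-04,  7.54922186e-04]), 'effort': array([ 3.22067399e-04, -4.94873857e+01, -3.83758005e-01, -3.15214205e+01,
        1.29241229e-02,  7.37767783e-03, -1.92623930e-07]), 'position': array([0.1479844 , 0.63245372, 0.24132634]), 'tcp_rot': array([ 1.14630405e-01,  9.93407826e-01, -8.70956995e-04, -6.12519126e-05]), 'wrist_force': array([-0.17825168,  0.56895936, -0.42173022]), 'moment': array([-0.02975447,  0.05054863, -0.0143954 ]), 'gripper_width': 0.9975087664494189}
```

View pics/scene0.png

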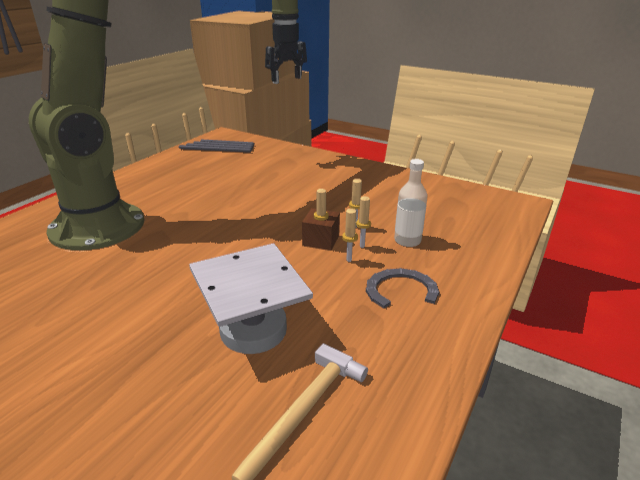

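View pics/side0.png

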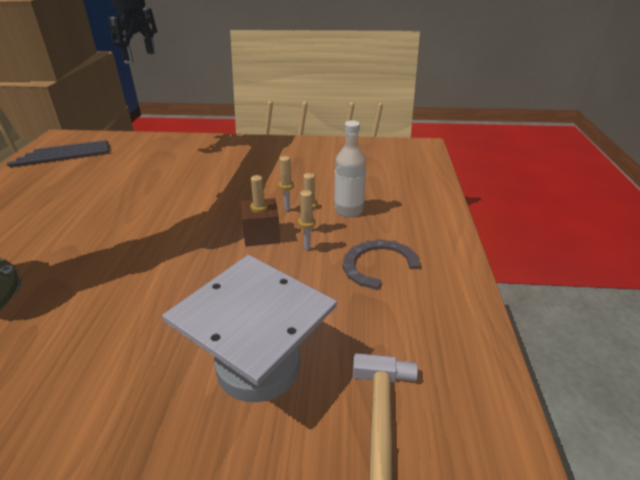

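Both views show four probe-like things. In scene pixels they are A (321,205) in the dark block, B (356,195), C (364,212) and D (350,225), the last three standing free. A fits: it stands in the block and looks nearest the base. I'll measure and confirm in a crop.

```bash
python3 - <<'E'
from h import *
m={n:manip.camera_model(n) for n in('scene','side')}
ims=[]
for n in('scene','side'):
    z=np.load(n+'0.npz'); im=z['im']; P=cloud(z['d'],m[n],z['T'])
    hsv=cv2.cvtColor(im,cv2.COLOR_BGR2HSV)
    print(n,'table z',np.nanmedian(P[300:470,10:150,2]))
    # probes: handle points by height
    c={'scene':[(321,205),(356,195),(364,212),(350,225)],'side':[(257,192),(286,172),(309,190),(306,208)]}[n]
    for u,v in c:
        q=P[v-14:v+15,u-5:u+6].reshape(-1,3); q=q[(q[:,2]>.05)]
        p=np.nanmedian(q,0); print(' probe',(u,v),p.round(4),'r',np.hypot(*p[:2]).round(3),'z max',np.nanmax(q[:,2]).round(3))
    # plate: points z .09-.14, low saturation
    u0,v0={'scene':(248,280),'side':(250,315)}[n]
    mask=(P[...,2]>.085)&(P[...,2]<.15)&(hsv[...,1]<60); mask[:, :u0-100]=0; mask[:,u0+100:]=0; mask[:v0-70]=0; mask[v0+75:]=0
    k=cv2.connectedComponents(mask.astype(np.uint8))[1]; k=k==k[v0,u0]
    q=P[cv2.erode(k.astype(np.uint8),np.ones((7,7)))>0]
    A=np.c_[q[:,:2]-q[:,:2].mean(0),np.ones(len(q))]; s,*_=np.linalg.lstsq(A,q[:,2],rcond=None)
    r=q[:,2]-A@s; g=abs(r)<.004; s,*_=np.linalg.lstsq(A[g],q[g,2],rcond=None)
    print(' plate',q.mean(0).round(4),s.round(4),'rms',r.std().round(4),len(q))
    print(' rect',cv2.minAreaRect(P[k][:,:2].astype(np.float32)*1000))
    # dots
    g=cv2.cvtColor(im,cv2.COLOR_BGR2GRAY); hull=cv2.convexHull(np.argwhere(k)[:,::-1].astype(np.int32)); hm=np.zeros_like(g); cv2.fillConvexPoly(hm,hull,1); hm=cv2.erode(hm,np.ones((5,5)))
    nc,l,st,ce=cv2.connectedComponentsWithStats(((g<80)&(hm>0)).astype(np.uint8))
    T=z['T']
    for i in range(1,nc):
        if st[i,4]<8: continue
        dr=T[:3,:3]@np.array([(ce[i,0]-m[n]['cx'])/m[n]['fx'],(ce[i,1]-m[n]['cy'])/m[n]['fy'],1]); o=T[:3,3]
        # plane z=s0(x-mx)+s1(y-my)+s2
        mx,my=q[:,:2].mean(0); t=(s[0]*(o[0]-mx)+s[1]*(o[1]-my)+s[2]-o[2])/(dr[2]-s[0]*dr[0]-s[1]*dr[1])
        print(' dot',ce[i].round(1),st[i,4],(o+t*dr).round(4))
    # block top
    bm=(P[...,2]>.055)&(P[...,2]<.075); u,v=c[0]; bm[:, :u-35]=0; bm[:,u+30:]=0; bm[:v-5]=0; bm[v+40:]=0
    print(' blocktop',cv2.minAreaRect(P[bm][:,:2].astype(np.float32)*1000),bm.sum())
    x,y=(335,215) if n=='scene' else (285,205)
    ims.append(cv2.resize(im[y-60:y+60,x-65:x+65],None,fx=3,fy=3,interpolation=cv2.INTER_CUBIC))
cv2.imwrite('pics/crop1.png',np.hstack(ims))
E
```

```text
scene table z -0.0005946068528652759
 probe (321, 205) [0.515  0.2204 0.0954] r 0.56 z max 0.132
 probe (356, 195) [0.5552 0.3165 0.099 ] r 0.639 z max 0.128
 probe (364, 212) [0.6101 0.2446 0.0932] r 0.657 z max 0.128
 probe (350, 225) [0.6113 0.1777 0.0953] r 0.637 z max 0.128
 plate [ 0.5726 -0.1126  0.1175] [-0.058   0.0034  0.1175] rms 0.0009 4300
 rect ((564.2957763671875, -100.93701171875), (161.07945251464844, 163.86050415039062), 59.1349983215332)
 dot [235.7 256.8] 13 [ 0.5082 -0.0667  0.1214]
 dot [284.3 267.9] 15 [ 0.5975 -0.0445  0.1162]
 dot [211.  287.4] 20 [ 0.5296 -0.1557  0.1198]
 dot [263.9 300.5] 23 [ 0.6192 -0.1334  0.1147]
 blocktop ((528.0450439453125, 220.75277709960938), (108.40234375, 171.61862182617188), 27.728506088256836) 597
side table z -0.00021858177852612792
 probe (257, 192) [0.5104 0.2204 0.103 ] r 0.556 z max 0.133
 probe (286, 172) [0.5514 0.3175 0.0943] r 0.636 z max 0.128
 probe (309, 190) [0.61   0.2432 0.1139] r 0.657 z max 0.129
 probe (306, 208) [0.6076 0.1776 0.0982] r 0.633 z max 0.127
 plate [ 0.5658 -0.1153  0.118 ] [-0.0574  0.0019  0.118 ] rms 0.0007 8475
 rect ((563.4873657226562, -101.40945434570312), (160.8010711669922, 160.71226501464844), 58.85983657836914)
 dot [283.4 281.3] 19 [ 0.5975 -0.0457  0.1163]
 dot [216.  285.7] 22 [ 0.5082 -0.0671  0.1214]
 dot [291.3 330.4] 37 [ 0.6194 -0.1346  0.1149]
 dot [215. 337.] 37 [ 0.5301 -0.1564  0.12  ]
 blocktop ((509.8564147949219, 251.87875366210938), (129.50013732910156, 82.34738159179688), 89.18226623535156) 758
```

View pics/crop1.png

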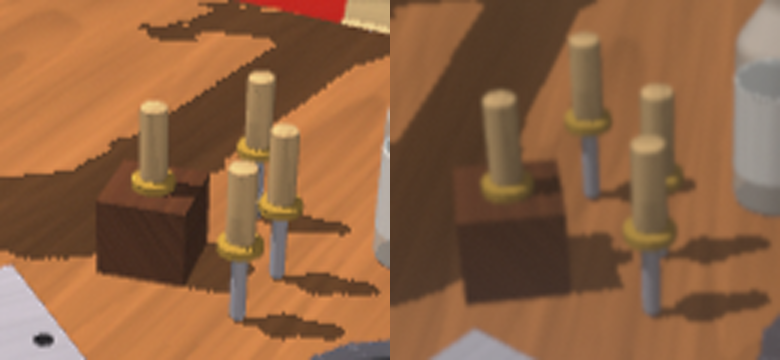

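The crop confirms A: it stands in the block about 0.56 m from the base, while the others are at 0.635 m or more. The plate stands high at about dot (0.508,-0.067) and slightly high at (0.530,-0.156). Moving now.

Request:
step_arm(increments=[{"fingers": 0, "slide": [-30, -21, 0], "turn": 0}, {"fingers": 0, "slide": [-30, -21, 0], "turn": 0}, {"fingers": 0, "slide": [-30, -21, 0], "turn": 0}, {"fingers": 0, "slide": [-30, -21, 0], "turn": 0}, {"fingers": 0, "slide": [-30, -21, 0], "turn": 0}, {"fingers": 0, "slide": [-30, -21, 0], "turn": 0}, {"fingers": 0, "slide": [-30, -21, 0], "turn": 0}, {"fingers": 0, "slide": [-30, -21, 0], "turn": 0}, {"fingers": 0, "slide": [-30, -21, 0], "turn": 0}, {"fingers": 0, "slide": [-30, -21, 0], "turn": 0}], grip_force=50)

```text
t: 0.93
position: [0.3917, 0.3548, 0.2335]
tcp_rot: [0.104, 0.995, -0.004, -0.005]
wrist_force: [0.8, 0.5, 0.7]
gripper_width: 0.996
```

```bash
cat >> h.py <<'E'
def st():
    s=manip.read_state(); Rm=R.from_quat(s['tcp_rot']).as_matrix()
    print('t',round(s['t'],2),'pos',s['position'].round(4),'F',s['wrist_force'].round(2),'w',round(s['gripper_width'],3),'zaxis',Rm[:,2].round(4),'yaxis',Rm[:,1].round(3)); return s,Rm
def go(*tg):
    s,Rm=st(); print('j',s['joints'].round(2)); p=s['position']
    for t in tg: t=np.array(t); print('slide mm',(Rm.T@(t-p)*1000).round(1)); p=t
E
python3 - <<'E'
from h import *
go([.509,.2285,.20])
im,d,m,T=cam('wrist'); cv2.imwrite('pics/w1.png',im); np.savez('w1.npz',im=im,d=d,T=T)
P=cloud(d,m,T)
h=(P[...,2]>.122)&(P[...,2]<.14); print(h.sum(), np.argwhere(h).mean(0))
nc,l,s_,c=cv2.connectedComponentsWithStats(h.astype(np.uint8))
for i in range(1,nc):
    if s_[i,4]>20: print(c[i],s_[i,4],np.median(P[l==i],0))
b=(P[...,2]>.060)&(P[...,2]<.0675); print(cv2.minAreaRect(P[b][:,:2].astype(np.float32)*1000) if b.sum() else 0)
E
```

```text
t 0.93 pos [0.3917 0.3548 0.2335] F [0.81 0.52 0.7 ] w 0.996 zaxis [-0.0108 -0.0064 -0.9999] yaxis [ 0.207  0.978 -0.008]
j [-0.94  0.07  0.16  1.76 -0.02  1.32  0.59]
slide mm [-141.2  -99.    33.1]
307 [436.37459283 224.45276873]
[191.65811966 432.57692308] 234 [0.50418954 0.23807172 0.1267172 ]
[329.57534247 448.54794521] 73 [0.53941046 0.32653626 0.12359567]
((513.5252685546875, 284.110107421875), (126.00398254394531, 84.84368133544922), 82.9597396850586)
```

Request:
step_arm(increments=[{"fingers": 0, "slide": [-20, -14, 0], "turn": 0}, {"fingers": 0, "slide": [-20, -14, 0], "turn": 0}, {"fingers": 0, "slide": [-20, -14, 0], "turn": 0}, {"fingers": 0, "slide": [-15, -10, 0], "turn": 0}, {"fingers": 0, "slide": [-10, -7, 0], "turn": 0}, {"fingers": 0, "slide": [0, 0, 0], "turn": 0}, {"fingers": 0, "slide": [0, 0, 0], "turn": 0}, {"fingers": 0, "slide": [0, 0, 0], "turn": 0}, {"fingers": 0, "slide": [0, 0, 0], "turn": 0}, {"fingers": 0, "slide": [0, 0, 0], "turn": 0}])

```text
t: 1.82
position: [0.4705, 0.2639, 0.2308]
tcp_rot: [0.114, 0.993, -0.008, -0.005]
wrist_force: [0.0, 0.8, -0.1]
gripper_width: 1.003
```

```bash
cat > w.py <<'E'
from h import *
def look(name):
    im,d,m,T=cam('wrist'); cv2.imwrite(f'pics/{name}.png',im)
    P=cloud(d,m,T); np.savez(name,P=P,im=im)
    for lo,hi in ((.122,.14),(.066,.078)):
        h=(P[...,2]>lo)&(P[...,2]<hi)
        nc,l,s_,c=cv2.connectedComponentsWithStats(h.astype(np.uint8))
        for i in range(1,nc):
            if s_[i,4]>20: q=P[l==i]; print((lo,hi),c[i].round(),s_[i,4],np.median(q,0).round(4),'rect',[np.round(x) for x in cv2.minAreaRect(q[:,:2].astype(np.float32)*1000)])
E
python3 - <<'E'
from w import *
go([.509,.2285,.20]); look('w2')
E
```

```text
t 1.82 pos [0.4705 0.2639 0.2308] F [ 0.    0.78 -0.11] w 1.003 zaxis [-0.012  -0.0139 -0.9998] yaxis [ 0.226  0.974 -0.016]
j [-0.81  0.1   0.26  1.74 -0.02  1.32  0.8 ]
slide mm [-45.7 -25.3  30.8]
(0.122, 0.14) [286. 316.] 1025 [0.5073 0.2302 0.1308] rect [array([509., 230.]), array([21., 21.]), np.float64(3.0)]
(0.122, 0.14) [442. 339.] 350 [0.5459 0.3203 0.1263] rect [array([548., 320.]), array([ 9., 22.]), np.float64(74.0)]
(0.122, 0.14) [355. 432.] 715 [0.6031 0.2532 0.1265] rect [array([604., 253.]), array([21., 20.]), np.float64(89.0)]
(0.122, 0.14) [262. 440.] 147 [0.5977 0.1892 0.1246] rect [array([599., 188.]), array([19.,  6.]), np.float64(79.0)]
(0.066, 0.078) [296. 274.] 779 [0.5015 0.2352 0.0711] rect [array([507., 231.]), array([34., 28.]), np.float64(62.0)]
(0.066, 0.078) [427. 296.] 693 [0.5415 0.3225 0.0672] rect [array([547., 325.]), array([28., 33.]), np.float64(16.0)]
(0.066, 0.078) [352. 376.] 652 [0.5977 0.255  0.0672] rect [array([603., 254.]), array([33., 28.]), np.float64(79.0)]
(0.066, 0.078) [274. 393.] 658 [0.5987 0.1914 0.0673] rect [array([604., 188.]), array([33., 28.]), np.float64(64.0)]
(0.066, 0.078) [447. 425.] 519 [0.6568 0.3212 0.0721] rect [array([666., 318.]), array([13., 51.]), np.float64(47.0)]
```

View pics/w2.png

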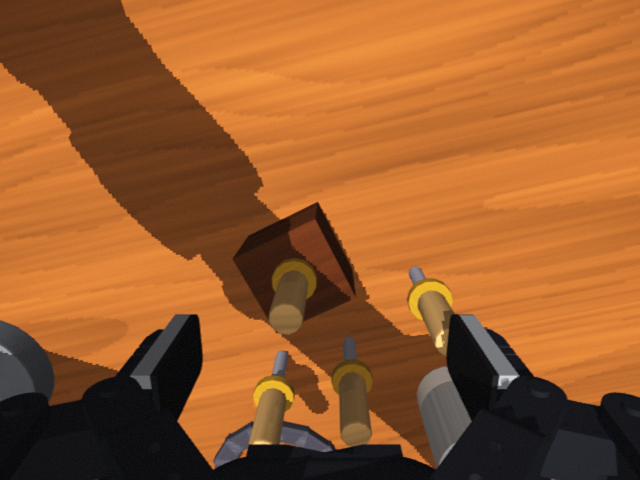

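Wrist view: the probe in the block has its handle top at (286,316) px, i.e. (0.5085, 0.230), and the jaws straddle it freely. Next I move over it and start down.

Request:
step_arm(increments=[{"fingers": 0, "slide": [-9, -4.6, 0], "turn": 0}, {"fingers": 0, "slide": [-9, -4.6, 0], "turn": 0}, {"fingers": 0, "slide": [-9, -4.6, 0], "turn": 0}, {"fingers": 0, "slide": [-9, -4.6, 0], "turn": 0}, {"fingers": 0, "slide": [-9, -4.6, 5], "turn": 0}, {"fingers": 0, "slide": [0, 0, 10], "turn": 0}, {"fingers": 0, "slide": [0, 0, 15], "turn": 0}, {"fingers": 0, "slide": [0, 0, 15], "turn": 0}, {"fingers": 0, "slide": [0, 0, 10], "turn": 0}, {"fingers": 0, "slide": [0, 0, 0], "turn": 0}])

```text
t: 2.7
position: [0.5138, 0.2259, 0.171]
tcp_rot: [0.114, 0.993, -0.008, -0.005]
wrist_force: [-0.7, -0.7, -0.2]
gripper_width: 1.002
```

```bash
python3 - <<'E'
from w import *
go([.5085,.230,.094]); look('w3')
E
```

```text
t 2.7 pos [0.5138 0.2259 0.171 ] F [-0.7  -0.7  -0.18] w 1.002 zaxis [-0.0111 -0.0144 -0.9998] yaxis [ 0.227  0.974 -0.017]
j [-0.74  0.19  0.31  1.77 -0.05  1.21  0.92]
slide mm [ 5.5  4.  77. ]
(0.122, 0.14) [330. 275.] 1925 [0.5077 0.2296 0.1308] rect [array([509., 229.]), array([21., 21.]), np.float64(40.0)]
(0.122, 0.14) [555. 309.] 1751 [0.548  0.325  0.1265] rect [array([549., 326.]), array([21., 21.]), np.float64(68.0)]
(0.122, 0.14) [418. 435.] 1322 [0.6033 0.2529 0.1265] rect [array([605., 253.]), array([22., 21.]), np.float64(27.0)]
(0.122, 0.14) [296. 444.] 117 [0.5975 0.1913 0.1234] rect [array([598., 191.]), array([15.,  4.]), np.float64(66.0)]
(0.066, 0.078) [330. 228.] 1191 [0.5011 0.2322 0.0711] rect [array([506., 230.]), array([33., 28.]), np.float64(78.0)]
(0.066, 0.078) [499. 260.] 1231 [0.5419 0.3197 0.0671] rect [array([547., 324.]), array([28., 33.]), np.float64(35.0)]
(0.066, 0.078) [399. 364.] 1073 [0.5976 0.2526 0.0671] rect [array([603., 253.]), array([28., 33.]), np.float64(4.0)]
(0.066, 0.078) [301. 384.] 1041 [0.5985 0.1905 0.0672] rect [array([604., 188.]), array([33., 28.]), np.float64(71.0)]
```

Request:
step_arm(increments=[{"fingers": 0, "slide": [2.5, 1.7, 6], "turn": 0}, {"fingers": 0, "slide": [2.5, 1.7, 9], "turn": 0}, {"fingers": 0, "slide": [0, 0, 12], "turn": 0}, {"fingers": 0, "slide": [0, 0, 12], "turn": 0}, {"fingers": 0, "slide": [0, 0, 12], "turn": 0}, {"fingers": 0, "slide": [0, 0, 12], "turn": 0}, {"fingers": 0, "slide": [0, 0, 9], "turn": 0}, {"fingers": 0, "slide": [0, 0, 5], "turn": 0}, {"fingers": 0, "slide": [0, 0, 0], "turn": 0}, {"fingers": 0, "slide": [0, 0, 0], "turn": 0}])

```text
t: 3.58
position: [0.5087, 0.2329, 0.0893]
tcp_rot: [0.112, 0.994, -0.006, -0.003]
wrist_force: [0.2, 0.2, -0.3]
gripper_width: 0.999
```

```bash
python3 - <<'E'
from w import *
go([.509,.2295,.094])
E
```

```text
t 3.58 pos [0.5087 0.2329 0.0893] F [ 0.24  0.15 -0.27] w 0.999 zaxis [-0.0074 -0.011  -0.9999] yaxis [ 0.223  0.975 -0.012]
j [-0.74  0.27  0.29  1.85 -0.08  1.04  0.93]
slide mm [-1.1 -3.3 -4.7]
```

Request:
step_arm(increments=[{"fingers": 0, "slide": [-0.5, -1.5, -3], "turn": 0}, {"fingers": 0, "slide": [-0.5, -1.5, -2], "turn": 0}, {"fingers": 0, "slide": [0, 0, 0], "turn": 0}, {"fingers": 1, "slide": [0, 0, 0], "turn": 0}, {"fingers": 1, "slide": [0, 0, 0], "turn": 0}, {"fingers": 1, "slide": [0, 0, 0], "turn": 0}, {"fingers": 1, "slide": [0, 0, 0], "turn": 0}, {"fingers": 1, "slide": [0, 0, 0], "turn": 0}, {"fingers": 1, "slide": [0, 0, 0], "turn": 0}, {"fingers": 1, "slide": [0, 0, 0], "turn": 0}], grip_force=60)

```text
t: 4.42
position: [0.5113, 0.2302, 0.0984]
tcp_rot: [0.113, 0.994, -0.004, -0.001]
wrist_force: [-0.1, 0.2, -1.1]
gripper_width: 0.237
```

```bash
python3 - <<'E'
from w import *
go([.509,.2295,.094])
E
```

```text
t 4.42 pos [0.5113 0.2302 0.0984] F [-0.05  0.22 -1.12] w 0.237 zaxis [-0.002  -0.0078 -1.    ] yaxis [ 0.224  0.975 -0.008]
j [-0.74  0.26  0.3   1.85 -0.08  1.05  0.94]
slide mm [ 2.1 -1.2  4.4]
```

Request:
step_arm(increments=[{"fingers": 1, "slide": [0, 0, -5], "turn": 0}, {"fingers": 1, "slide": [0, 0, -10], "turn": 0}, {"fingers": 1, "slide": [0, 0, -15], "turn": 0}, {"fingers": 1, "slide": [0, 0, -18], "turn": 0}, {"fingers": 1, "slide": [0, 0, -18], "turn": 0}, {"fingers": 1, "slide": [0, 0, -18], "turn": 0}, {"fingers": 1, "slide": [0, 0, -18], "turn": 0}, {"fingers": 1, "slide": [0, 0, -15], "turn": 0}, {"fingers": 1, "slide": [0, 0, -10], "turn": 0}, {"fingers": 1, "slide": [0, 0, 0], "turn": 0}])

```text
t: 5.25
position: [0.5097, 0.2307, 0.2339]
tcp_rot: [0.113, 0.994, -0.005, -0.002]
wrist_force: [-0.3, -0.0, -1.7]
gripper_width: 0.243
```

```bash
python3 - <<'E'
from w import *
go([.51,.2,.25],[.508,-.067,.25],[.508,-.067,.23])
im,d,m,T=cam('side'); P=cloud(d,m,T); np.savez('side1',im=im,P=P,d=d,T=T)
cv2.imwrite('pics/s1.png',cv2.resize(im[60:260,180:380],None,fx=3,fy=3))
# axis of probe from depth points of brass/wood
E
```

```text
t 5.25 pos [0.5097 0.2307 0.2339] F [-0.25 -0.04 -1.66] w 0.243 zaxis [-0.0055 -0.0097 -0.9999] yaxis [ 0.224  0.975 -0.011]
j [-0.75  0.14  0.31  1.7  -0.04  1.32  0.9 ]
slide mm [ -7.1 -30.  -15.8]
slide mm [ -57.8 -260.7    2.6]
slide mm [-0.1  0.2 20. ]
```

View pics/s1.png

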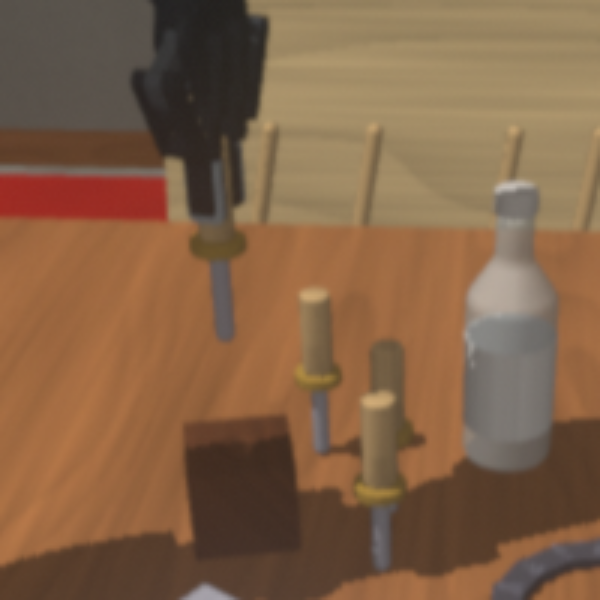

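Side view: the probe is held upright and clear of the block, tip at about (255,172) in the full image. I'm carrying it to the high dot.

Request:
step_arm(increments=[{"fingers": 1, "slide": [-3, -15, -3], "turn": 0}, {"fingers": 1, "slide": [-7, -30, -3], "turn": 0}, {"fingers": 1, "slide": [-7, -32, -1.5], "turn": 0}, {"fingers": 1, "slide": [-7, -32, -1.5], "turn": 0}, {"fingers": 1, "slide": [-7, -32, -1.5], "turn": 0}, {"fingers": 1, "slide": [-7, -32, -1.5], "turn": 0}, {"fingers": 1, "slide": [-7, -32, -1.5], "turn": 0}, {"fingers": 1, "slide": [-7, -32, 0], "turn": 0}, {"fingers": 1, "slide": [-4, -20, 0], "turn": 0}, {"fingers": 1, "slide": [-2, -10, 0], "turn": 0}])

```text
t: 6.13
position: [0.4971, -0.0603, 0.2396]
tcp_rot: [0.11, 0.994, -0.009, -0.012]
wrist_force: [0.2, -0.6, -1.3]
gripper_width: 0.24
```

```bash
python3 - <<'E'
from w import *
go([.508,-.067,.24],[.508,-.067,.22])
E
```

```text
t 6.13 pos [ 0.4971 -0.0603  0.2396] F [ 0.19 -0.65 -1.35] w 0.24 zaxis [-0.0258 -0.0161 -0.9995] yaxis [ 0.219  0.976 -0.021]
j [-0.48  0.01  0.54  1.82  0.01  1.34  1.41]
slide mm [-12.1  -4.2  -0.6]
slide mm [-0.4  0.4 20. ]
```

Request:
step_arm(increments=[{"fingers": 1, "slide": [-5, -1, 0], "turn": 0}, {"fingers": 1, "slide": [-5, -1, 0], "turn": 0}, {"fingers": 1, "slide": [-4, -0.5, 4], "turn": 0}, {"fingers": 1, "slide": [0, 0, 5], "turn": 0}, {"fingers": 1, "slide": [0, 0, 4], "turn": 0}, {"fingers": 1, "slide": [0, 0, 2], "turn": 0}, {"fingers": 1, "slide": [0, 0, 0], "turn": 0}, {"fingers": 1, "slide": [0, 0, 0], "turn": 0}, {"fingers": 1, "slide": [0, 0, 0], "turn": 0}, {"fingers": 1, "slide": [0, 0, 0], "turn": 0}])

```text
t: 6.97
position: [0.5092, -0.0618, 0.2188]
tcp_rot: [0.107, 0.994, -0.009, -0.016]
wrist_force: [0.4, 0.9, -1.9]
gripper_width: 0.241
```

```bash
cat >> h.py <<'E'
C=np.array([.5638,-.1012]); H=.118; L=.094
import math
def dot(i,r=.065):  # D1..D4 at 58.8+90k deg
    a=math.radians(58.8+90*(i-1)); return C+r*np.array([math.cos(a),math.sin(a)])
def tipto(i,r=.065):
    s,Rm=st(); tip=s['position']+L*Rm[:,2]; d=np.r_[dot(i,r)-tip[:2],0]
    print('tip',tip.round(4),'-> dot',i,dot(i,r).round(4),'slide',(Rm.T@d*1000).round(1))
E
python3 - <<'E'
from w import *
tipto(2)
im,d,m,T=cam('side'); P=cloud(d,m,T)
cv2.imwrite('pics/s2.png',cv2.resize(im[160:400,120:380],None,fx=3,fy=3)[:600])
E
```

```text
t 6.97 pos [ 0.5092 -0.0618  0.2188] F [ 0.38  0.89 -1.93] w 0.241 zaxis [-0.0333 -0.0153 -0.9993] yaxis [ 0.212  0.977 -0.022]
tip [ 0.506  -0.0632  0.1248] -> dot 2 [ 0.5082 -0.0675] slide [-3.  -3.8 -0. ]
```

View pics/s2.png

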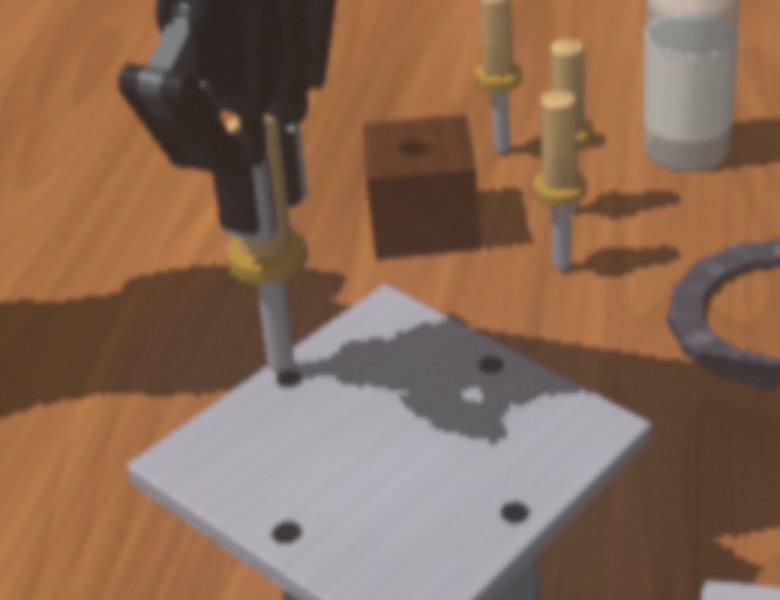

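Side view: the tip is just above the far-left dot (crop (285,375)), and the block's hole shows at crop (414,148). I'm centring and touching.

Request:
step_arm(increments=[{"fingers": 1, "slide": [-2, -2, 0], "turn": 0}, {"fingers": 1, "slide": [-1, -2, 0], "turn": 0}, {"fingers": 1, "slide": [0, 0, 0], "turn": 0}, {"fingers": 1, "slide": [0, 0, 0.5], "turn": 0}, {"fingers": 1, "slide": [0, 0, 0.5], "turn": 0}, {"fingers": 1, "slide": [0, 0, 0.5], "turn": 0}, {"fingers": 1, "slide": [0, 0, 0.5], "turn": 0}, {"fingers": 1, "slide": [0, 0, 0.5], "turn": 0}, {"fingers": 1, "slide": [0, 0, 0.5], "turn": 0}, {"fingers": 1, "slide": [0, 0, 0.5], "turn": 0}])

```text
t: 7.85
position: [0.5118, -0.0675, 0.216]
tcp_rot: [0.108, 0.994, -0.009, -0.015]
wrist_force: [0.0, -0.0, -2.2]
gripper_width: 0.244
```

```bash
python3 - <<'E'
from w import *
tipto(2)
E
```

```text
t 7.85 pos [ 0.5118 -0.0675  0.216 ] F [ 0.03 -0.04 -2.16] w 0.244 zaxis [-0.0312 -0.0149 -0.9994] yaxis [ 0.213  0.977 -0.021]
tip [ 0.5088 -0.0689  0.122 ] -> dot 2 [ 0.5082 -0.0675] slide [ 0.9  1.2 -0. ]
```

Request:
step_arm(increments=[{"fingers": 1, "slide": [0, 0, 0.5], "turn": 0}, {"fingers": 1, "slide": [0, 0, 0.5], "turn": 0}, {"fingers": 1, "slide": [0, 0, 0.5], "turn": 0}, {"fingers": 1, "slide": [0, 0, 0.5], "turn": 0}, {"fingers": 1, "slide": [0, 0, 0.5], "turn": 0}, {"fingers": 1, "slide": [0, 0, 0.5], "turn": 0}, {"fingers": 1, "slide": [0, 0, 0.5], "turn": 0}, {"fingers": 1, "slide": [0, 0, 0.5], "turn": 0}, {"fingers": 1, "slide": [0, 0, 0.5], "turn": 0}, {"fingers": 1, "slide": [0, 0, 0.5], "turn": 0}])

```text
t: 8.68
position: [0.5122, -0.0676, 0.215]
tcp_rot: [0.108, 0.994, -0.008, -0.014]
wrist_force: [-2.6, 0.8, 6.6]
gripper_width: 0.242
```

```bash
python3 - <<'E'
from w import *
tipto(2)
E
```

```text
t 8.68 pos [ 0.5122 -0.0676  0.215 ] F [-2.62  0.84  6.59] w 0.242 zaxis [-0.0289 -0.0133 -0.9995] yaxis [ 0.214  0.977 -0.019]
tip [ 0.5095 -0.0688  0.1211] -> dot 2 [ 0.5082 -0.0675] slide [1.6 1.  0. ]
```

Request:
step_arm(increments=[{"fingers": 1, "slide": [0, 0, 0.8], "turn": 0}, {"fingers": 1, "slide": [0, 0, 0.8], "turn": 0}, {"fingers": 1, "slide": [0, 0, 0.8], "turn": 0}, {"fingers": 1, "slide": [0, 0, 0.8], "turn": 0}, {"fingers": 1, "slide": [0, 0, 0.8], "turn": 0}, {"fingers": 1, "slide": [0, 0, 0.8], "turn": 0}, {"fingers": 1, "slide": [0, 0, 0.3], "turn": 0}, {"fingers": 1, "slide": [0, 0, 0.3], "turn": 0}, {"fingers": 1, "slide": [0, 0, 0.3], "turn": 0}, {"fingers": 1, "slide": [0, 0, 0.3], "turn": 0}])

```text
t: 9.52
position: [0.512, -0.0677, 0.2148]
tcp_rot: [0.108, 0.994, -0.007, -0.013]
wrist_force: [-2.4, 0.7, 6.3]
gripper_width: 0.241
```

```bash
python3 - <<'E'
from w import *
tipto(2)
E
```

```text
t 9.52 pos [ 0.512  -0.0677  0.2148] F [-2.35  0.65  6.25] w 0.241 zaxis [-0.0279 -0.0106 -0.9996] yaxis [ 0.214  0.977 -0.016]
tip [ 0.5093 -0.0687  0.1208] -> dot 2 [ 0.5082 -0.0675] slide [1.4 0.9 0. ]
```

Request:
step_arm(increments=[{"fingers": 1, "slide": [0, 0, 1.3], "turn": 0}, {"fingers": 1, "slide": [0, 0, 1.3], "turn": 0}, {"fingers": 1, "slide": [0, 0, 1.3], "turn": 0}, {"fingers": 1, "slide": [0, 0, 1.3], "turn": 0}, {"fingers": 1, "slide": [0, 0, 1.3], "turn": 0}, {"fingers": 1, "slide": [0, 0, 1.3], "turn": 0}, {"fingers": 1, "slide": [0, 0, 1.3], "turn": 0}, {"fingers": 1, "slide": [0, 0, 1.3], "turn": 0}, {"fingers": 1, "slide": [0, 0, 1.3], "turn": 0}, {"fingers": 1, "slide": [0, 0, 1.3], "turn": 0}])

```text
t: 10.35
position: [0.5105, -0.0672, 0.2072]
tcp_rot: [0.108, 0.994, -0.005, -0.014]
wrist_force: [-3.1, 1.0, 6.7]
gripper_width: 0.241
```

```bash
python3 - <<'E'
from w import *
tipto(2)
E
```

```text
t 10.35 pos [ 0.5105 -0.0672  0.2072] F [-3.11  1.01  6.71] w 0.241 zaxis [-0.0299 -0.0067 -0.9995] yaxis [ 0.214  0.977 -0.013]
tip [ 0.5077 -0.0678  0.1133] -> dot 2 [ 0.5082 -0.0675] slide [-0.4  0.4 -0. ]
```

The 1.3 mm steps pushed this side too far: it is now about 4.5 mm below level. I'll bring it back from the opposite dot with finer strokes.

Request:
step_arm(increments=[{"fingers": 1, "slide": [0, 0, -6], "turn": 0}, {"fingers": 1, "slide": [0, 0, -8], "turn": 0}, {"fingers": 1, "slide": [-6, -2, -6], "turn": 0}, {"fingers": 1, "slide": [-20, -7, 0], "turn": 0}, {"fingers": 1, "slide": [-24, -8, 0], "turn": 0}, {"fingers": 1, "slide": [-24, -8, 0], "turn": 0}, {"fingers": 1, "slide": [-20, -7, 0], "turn": 0}, {"fingers": 1, "slide": [-14, -5, 0], "turn": 0}, {"fingers": 1, "slide": [-6, -2, 0], "turn": 0}, {"fingers": 1, "slide": [0, 0, 0], "turn": 0}])

```text
t: 11.18
position: [0.6226, -0.1313, 0.2243]
tcp_rot: [0.104, 0.994, -0.006, -0.012]
wrist_force: [-0.4, -0.2, -1.1]
gripper_width: 0.241
```

```bash
python3 - <<'E'
from w import *
tipto(4)
E
```

```text
t 11.18 pos [ 0.6226 -0.1313  0.2243] F [-0.41 -0.2  -1.08] w 0.241 zaxis [-0.0259 -0.0091 -0.9996] yaxis [ 0.207  0.978 -0.014]
tip [ 0.6202 -0.1322  0.1303] -> dot 4 [ 0.6194 -0.1349] slide [ 0.2 -2.8  0. ]
```

Request:
step_arm(increments=[{"fingers": 1, "slide": [0, -2.5, 2], "turn": 0}, {"fingers": 1, "slide": [0, 0, 2], "turn": 0}, {"fingers": 1, "slide": [0, 0, 0.5], "turn": 0}, {"fingers": 1, "slide": [0, 0, 0.5], "turn": 0}, {"fingers": 1, "slide": [0, 0, 0.5], "turn": 0}, {"fingers": 1, "slide": [0, 0, 0.5], "turn": 0}, {"fingers": 1, "slide": [0, 0, 0.5], "turn": 0}, {"fingers": 1, "slide": [0, 0, 0.5], "turn": 0}, {"fingers": 1, "slide": [0, 0, 0.5], "turn": 0}, {"fingers": 1, "slide": [0, 0, 0.5], "turn": 0}])

```text
t: 12.02
position: [0.6194, -0.131, 0.2166]
tcp_rot: [0.103, 0.995, -0.004, -0.013]
wrist_force: [0.5, 0.2, 0.8]
gripper_width: 0.241
```

```bash
python3 - <<'E'
from w import *
tipto(4)
E
```

```text
t 12.02 pos [ 0.6194 -0.131   0.2166] F [0.53 0.21 0.81] w 0.241 zaxis [-0.0261 -0.0059 -0.9996] yaxis [ 0.204  0.979 -0.011]
tip [ 0.617  -0.1315  0.1227] -> dot 4 [ 0.6194 -0.1349] slide [-3.  -2.8 -0. ]
```

Request:
step_arm(increments=[{"fingers": 1, "slide": [-2.5, -2.3, -1.5], "turn": 0}, {"fingers": 1, "slide": [0, 0, 0], "turn": 0}, {"fingers": 1, "slide": [0, 0, 0.8], "turn": 0}, {"fingers": 1, "slide": [0, 0, 0.8], "turn": 0}, {"fingers": 1, "slide": [0, 0, 1.2], "turn": 0}, {"fingers": 1, "slide": [0, 0, 1.2], "turn": 0}, {"fingers": 1, "slide": [0, 0, 1.2], "turn": 0}, {"fingers": 1, "slide": [0, 0, 1.2], "turn": 0}, {"fingers": 1, "slide": [0, 0, 1.2], "turn": 0}, {"fingers": 1, "slide": [0, 0, 0], "turn": 0}])

```text
t: 12.85
position: [0.6223, -0.1345, 0.2167]
tcp_rot: [0.103, 0.995, -0.003, -0.011]
wrist_force: [-1.1, 1.0, 0.4]
gripper_width: 0.238
```

```bash
python3 - <<'E'
from w import *
tipto(4)
E
```

```text
t 12.85 pos [ 0.6223 -0.1345  0.2167] F [-1.14  1.03  0.37] w 0.238 zaxis [-0.0219 -0.0043 -0.9998] yaxis [ 0.204  0.979 -0.009]
tip [ 0.6202 -0.1349  0.1228] -> dot 4 [ 0.6194 -0.1349] slide [ 0.8 -0.2  0. ]
```

Request:
step_arm(increments=[{"fingers": 1, "slide": [0, 0, 1.2], "turn": 0}, {"fingers": 1, "slide": [0, 0, 1.2], "turn": 0}, {"fingers": 1, "slide": [0, 0, 1.2], "turn": 0}, {"fingers": 1, "slide": [0, 0, 1.2], "turn": 0}, {"fingers": 1, "slide": [0, 0, 1.2], "turn": 0}, {"fingers": 1, "slide": [0, 0, 1.2], "turn": 0}, {"fingers": 1, "slide": [0, 0, 0.4], "turn": 0}, {"fingers": 1, "slide": [0, 0, 0.3], "turn": 0}, {"fingers": 1, "slide": [0, 0, 0.3], "turn": 0}, {"fingers": 1, "slide": [0, 0, 0.3], "turn": 0}])

```text
t: 13.68
position: [0.6227, -0.135, 0.2144]
tcp_rot: [0.103, 0.995, -0.002, -0.008]
wrist_force: [-1.6, 0.2, 5.6]
gripper_width: 0.238
```

```bash
python3 - <<'E'
from w import *
tipto(4)
E
```

```text
t 13.68 pos [ 0.6227 -0.135   0.2144] F [-1.62  0.22  5.56] w 0.238 zaxis [-0.0171 -0.0031 -0.9998] yaxis [ 0.205  0.979 -0.007]
tip [ 0.6211 -0.1353  0.1204] -> dot 4 [ 0.6194 -0.1349] slide [1.8 0.  0. ]
```

Request:
step_arm(increments=[{"fingers": 1, "slide": [0, 0, 1.2], "turn": 0}, {"fingers": 1, "slide": [0, 0, 1.2], "turn": 0}, {"fingers": 1, "slide": [0, 0, 1.2], "turn": 0}, {"fingers": 1, "slide": [0, 0, 1.2], "turn": 0}, {"fingers": 1, "slide": [0, 0, 1.2], "turn": 0}, {"fingers": 1, "slide": [0, 0, 0.4], "turn": 0}, {"fingers": 1, "slide": [0, 0, 0.3], "turn": 0}, {"fingers": 1, "slide": [0, 0, 0.3], "turn": 0}, {"fingers": 1, "slide": [0, 0, 0.3], "turn": 0}, {"fingers": 1, "slide": [0, 0, 0.3], "turn": 0}])

```text
t: 14.52
position: [0.6234, -0.1357, 0.2108]
tcp_rot: [0.103, 0.995, -0.002, -0.007]
wrist_force: [-2.6, 0.4, 5.7]
gripper_width: 0.243
```

```bash
python3 - <<'E'
from w import *
tipto(4)
E
```

```text
t 14.52 pos [ 0.6234 -0.1357  0.2108] F [-2.63  0.42  5.72] w 0.243 zaxis [-0.0136 -0.003  -0.9999] yaxis [ 0.205  0.979 -0.006]
tip [ 0.6221 -0.136   0.1168] -> dot 4 [ 0.6194 -0.1349] slide [2.9 0.5 0. ]
```

Request:
step_arm(increments=[{"fingers": 1, "slide": [0, 0, -5], "turn": 0}, {"fingers": 1, "slide": [4, -2, -5], "turn": 0}, {"fingers": 1, "slide": [14, -6, 0], "turn": 0}, {"fingers": 1, "slide": [18, -8, 0], "turn": 0}, {"fingers": 1, "slide": [18, -8, 0], "turn": 0}, {"fingers": 1, "slide": [14, -7, 0], "turn": 0}, {"fingers": 1, "slide": [10, -5, 0], "turn": 0}, {"fingers": 1, "slide": [5, -2, 0], "turn": 0}, {"fingers": 1, "slide": [0, 0, 0], "turn": 0}, {"fingers": 1, "slide": [0, 0, 0], "turn": 0}])

```text
t: 15.35
position: [0.5296, -0.1567, 0.2176]
tcp_rot: [0.102, 0.995, -0.003, -0.008]
wrist_force: [0.1, 0.1, -0.8]
gripper_width: 0.243
```

```bash
python3 - <<'E'
from w import *
tipto(3)
E
```

```text
t 15.35 pos [ 0.5296 -0.1567  0.2176] F [ 0.11  0.09 -0.77] w 0.243 zaxis [-0.016  -0.005  -0.9999] yaxis [ 0.204  0.979 -0.008]
tip [ 0.5281 -0.1572  0.1236] -> dot 3 [ 0.5301 -0.1568] slide [-1.9  0.8 -0. ]
```

Request:
step_arm(increments=[{"fingers": 1, "slide": [-1.5, 0.5, 1], "turn": 0}, {"fingers": 1, "slide": [0, 0, 0.6], "turn": 0}, {"fingers": 1, "slide": [0, 0, 0.6], "turn": 0}, {"fingers": 1, "slide": [0, 0, 0.5], "turn": 0}, {"fingers": 1, "slide": [0, 0, 0.4], "turn": 0}, {"fingers": 1, "slide": [0, 0, 0.4], "turn": 0}, {"fingers": 1, "slide": [0, 0, 0.4], "turn": 0}, {"fingers": 1, "slide": [0, 0, 0.4], "turn": 0}, {"fingers": 1, "slide": [0, 0, 0.4], "turn": 0}, {"fingers": 1, "slide": [0, 0, 0.4], "turn": 0}])

```text
t: 16.18
position: [0.5342, -0.1558, 0.2137]
tcp_rot: [0.101, 0.995, -0.004, -0.007]
wrist_force: [-1.6, 0.4, 4.5]
gripper_width: 0.239
```

```bash
python3 - <<'E'
from w import *
tipto(3)
E
```

```text
t 16.18 pos [ 0.5342 -0.1558  0.2137] F [-1.64  0.39  4.47] w 0.239 zaxis [-0.0154 -0.007  -0.9999] yaxis [ 0.201  0.98  -0.01 ]
tip [ 0.5328 -0.1565  0.1198] -> dot 3 [ 0.5301 -0.1568] slide [ 2.5 -0.9  0. ]
```

Request:
step_arm(increments=[{"fingers": 1, "slide": [0, 0, 1.2], "turn": 0}, {"fingers": 1, "slide": [0, 0, 1.2], "turn": 0}, {"fingers": 1, "slide": [0, 0, 1.2], "turn": 0}, {"fingers": 1, "slide": [0, 0, 0.3], "turn": 0}, {"fingers": 1, "slide": [0, 0, 0.3], "turn": 0}, {"fingers": 1, "slide": [0, 0, 0.3], "turn": 0}, {"fingers": 1, "slide": [0, 0, 0.3], "turn": 0}, {"fingers": 1, "slide": [0, 0, 0.3], "turn": 0}, {"fingers": 1, "slide": [0, 0, 0.3], "turn": 0}, {"fingers": 1, "slide": [0, 0, 0.3], "turn": 0}])

```text
t: 17.02
position: [0.5341, -0.1564, 0.2124]
tcp_rot: [0.101, 0.995, -0.003, -0.006]
wrist_force: [-2.2, 0.5, 6.2]
gripper_width: 0.239
```

```bash
python3 - <<'E'
from w import *
tipto(3); tipto(1)
E
```

```text
t 17.02 pos [ 0.5341 -0.1564  0.2124] F [-2.2   0.52  6.21] w 0.239 zaxis [-0.0129 -0.0052 -0.9999] yaxis [ 0.202  0.979 -0.008]
tip [ 0.5329 -0.1569  0.1184] -> dot 3 [ 0.5301 -0.1568] slide [ 2.8 -0.5  0. ]
t 17.02 pos [ 0.5341 -0.1564  0.2124] F [-2.2   0.52  6.21] w 0.239 zaxis [-0.0129 -0.0052 -0.9999] yaxis [ 0.202  0.979 -0.008]
tip [ 0.5329 -0.1569  0.1184] -> dot 1 [ 0.5975 -0.0456] slide [-40.7 122.   -1.4]
```

Request:
step_arm(increments=[{"fingers": 1, "slide": [0, 0, -5], "turn": 0}, {"fingers": 1, "slide": [-2, 6, -5], "turn": 0}, {"fingers": 1, "slide": [-7, 21, 0], "turn": 0}, {"fingers": 1, "slide": [-8, 24, 0], "turn": 0}, {"fingers": 1, "slide": [-8, 24, 0], "turn": 0}, {"fingers": 1, "slide": [-7, 20, 0], "turn": 0}, {"fingers": 1, "slide": [-5, 14, 0], "turn": 0}, {"fingers": 1, "slide": [-2, 6, 0], "turn": 0}, {"fingers": 1, "slide": [0, 0, 0], "turn": 0}, {"fingers": 1, "slide": [0, 0, 0], "turn": 0}])

```text
t: 17.85
position: [0.6004, -0.0452, 0.2181]
tcp_rot: [0.102, 0.995, -0.004, -0.005]
wrist_force: [-0.4, -1.0, -1.4]
gripper_width: 0.243
```

```bash
python3 - <<'E'
from w import *
tipto(1)
E
```

```text
t 17.85 pos [ 0.6004 -0.0452  0.2181] F [-0.38 -0.99 -1.43] w 0.243 zaxis [-0.0108 -0.0062 -0.9999] yaxis [ 0.204  0.979 -0.008]
tip [ 0.5993 -0.0458  0.1241] -> dot 1 [ 0.5975 -0.0456] slide [ 1.9 -0.2  0. ]
```

Request:
step_arm(increments=[{"fingers": 1, "slide": [1, 0, 1.5], "turn": 0}, {"fingers": 1, "slide": [0, 0, 1.5], "turn": 0}, {"fingers": 1, "slide": [0, 0, 1], "turn": 0}, {"fingers": 1, "slide": [0, 0, 0.5], "turn": 0}, {"fingers": 1, "slide": [0, 0, 0.4], "turn": 0}, {"fingers": 1, "slide": [0, 0, 0.4], "turn": 0}, {"fingers": 1, "slide": [0, 0, 0.4], "turn": 0}, {"fingers": 1, "slide": [0, 0, 0.4], "turn": 0}, {"fingers": 1, "slide": [0, 0, 0.4], "turn": 0}, {"fingers": 1, "slide": [0, 0, 0.4], "turn": 0}])

```text
t: 18.68
position: [0.5971, -0.0522, 0.2119]
tcp_rot: [0.107, 0.994, -0.004, -0.005]
wrist_force: [-1.1, 1.1, 1.0]
gripper_width: 0.243
```

```bash
python3 - <<'E'
from w import *
tipto(1)
E
```

```text
t 18.68 pos [ 0.5971 -0.0522  0.2119] F [-1.08  1.09  1.  ] w 0.243 zaxis [-0.0102 -0.0072 -0.9999] yaxis [ 0.213  0.977 -0.009]
tip [ 0.5961 -0.0529  0.1179] -> dot 1 [ 0.5975 -0.0456] slide [ 0.3  7.4 -0.1]
```

Request:
step_arm(increments=[{"fingers": 1, "slide": [0, 3, -1.5], "turn": 0}, {"fingers": 1, "slide": [0, 4, 0], "turn": 0}, {"fingers": 1, "slide": [0, 0, 0], "turn": 0}, {"fingers": 1, "slide": [0, 0, 0.5], "turn": 0}, {"fingers": 1, "slide": [0, 0, 0.4], "turn": 0}, {"fingers": 1, "slide": [0, 0, 0.4], "turn": 0}, {"fingers": 1, "slide": [0, 0, 0.4], "turn": 0}, {"fingers": 1, "slide": [0, 0, 0.4], "turn": 0}, {"fingers": 1, "slide": [0, 0, 0.4], "turn": 0}, {"fingers": 1, "slide": [0, 0, 0.4], "turn": 0}])

```text
t: 19.52
position: [0.5993, -0.0441, 0.2116]
tcp_rot: [0.107, 0.994, -0.004, -0.004]
wrist_force: [-0.4, 0.7, 2.4]
gripper_width: 0.239
```

```bash
python3 - <<'E'
from w import *
tipto(1)
E
```

```text
t 19.52 pos [ 0.5993 -0.0441  0.2116] F [-0.41  0.66  2.4 ] w 0.239 zaxis [-0.0088 -0.0069 -0.9999] yaxis [ 0.212  0.977 -0.009]
tip [ 0.5985 -0.0447  0.1176] -> dot 1 [ 0.5975 -0.0456] slide [ 0.8 -1.1  0. ]
```

Request:
step_arm(increments=[{"fingers": 1, "slide": [0, 0, -5], "turn": 0}, {"fingers": 1, "slide": [4, -2, -4], "turn": 0}, {"fingers": 1, "slide": [14, -7, 0], "turn": 0}, {"fingers": 1, "slide": [18, -9, 0], "turn": 0}, {"fingers": 1, "slide": [18, -9, 0], "turn": 0}, {"fingers": 1, "slide": [14, -7, 0], "turn": 0}, {"fingers": 1, "slide": [8, -4, 0], "turn": 0}, {"fingers": 1, "slide": [4, -2, 0], "turn": 0}, {"fingers": 1, "slide": [0, 0, 0], "turn": 0}, {"fingers": 1, "slide": [0, 0, 0], "turn": 0}])

```text
t: 20.35
position: [0.5083, -0.0679, 0.2217]
tcp_rot: [0.107, 0.994, -0.004, -0.004]
wrist_force: [0.2, -0.1, -1.3]
gripper_width: 0.243
```

```bash
python3 - <<'E'
from w import *
tipto(2)
E
```

```text
t 20.35 pos [ 0.5083 -0.0679  0.2217] F [ 0.19 -0.14 -1.26] w 0.243 zaxis [-0.0081 -0.0079 -0.9999] yaxis [ 0.212  0.977 -0.009]
tip [ 0.5076 -0.0686  0.1277] -> dot 2 [ 0.5082 -0.0675] slide [-0.4  1.2 -0. ]
```

Request:
step_arm(increments=[{"fingers": 1, "slide": [0, 1, 2], "turn": 0}, {"fingers": 1, "slide": [0, 0, 2.5], "turn": 0}, {"fingers": 1, "slide": [0, 0, 1.5], "turn": 0}, {"fingers": 1, "slide": [0, 0, 0.5], "turn": 0}, {"fingers": 1, "slide": [0, 0, 0.4], "turn": 0}, {"fingers": 1, "slide": [0, 0, 0.4], "turn": 0}, {"fingers": 1, "slide": [0, 0, 0.4], "turn": 0}, {"fingers": 1, "slide": [0, 0, 0.4], "turn": 0}, {"fingers": 1, "slide": [0, 0, 0.4], "turn": 0}, {"fingers": 1, "slide": [0, 0, 0.4], "turn": 0}])

```text
t: 21.18
position: [0.5115, -0.0659, 0.2132]
tcp_rot: [0.106, 0.994, -0.005, -0.003]
wrist_force: [-1.0, 0.5, 2.8]
gripper_width: 0.244
```

```bash
python3 - <<'E'
from w import *
tipto(2)
E
```

```text
t 21.18 pos [ 0.5115 -0.0659  0.2132] F [-0.95  0.51  2.82] w 0.244 zaxis [-0.0075 -0.0097 -0.9999] yaxis [ 0.211  0.978 -0.011]
tip [ 0.5108 -0.0668  0.1192] -> dot 2 [ 0.5082 -0.0675] slide [ 2.4 -1.3  0. ]
```

Request:
step_arm(increments=[{"fingers": 1, "slide": [0, 0, 0.6], "turn": 0}, {"fingers": 1, "slide": [0, 0, 1.2], "turn": 0}, {"fingers": 1, "slide": [0, 0, 1.2], "turn": 0}, {"fingers": 1, "slide": [0, 0, 0.9], "turn": 0}, {"fingers": 1, "slide": [0, 0, 0.3], "turn": 0}, {"fingers": 1, "slide": [0, 0, 0.3], "turn": 0}, {"fingers": 1, "slide": [0, 0, 0.3], "turn": 0}, {"fingers": 1, "slide": [0, 0, 0.3], "turn": 0}, {"fingers": 1, "slide": [0, 0, 0.3], "turn": 0}, {"fingers": 1, "slide": [0, 0, 0.3], "turn": 0}])

```text
t: 22.02
position: [0.5114, -0.066, 0.2122]
tcp_rot: [0.106, 0.994, -0.004, -0.003]
wrist_force: [-2.9, 0.4, 6.3]
gripper_width: 0.239
```

```bash
python3 - <<'E'
from w import *
tipto(2)
E
```

```text
t 22.02 pos [ 0.5114 -0.066   0.2122] F [-2.93  0.4   6.29] w 0.239 zaxis [-0.0058 -0.0068 -1.    ] yaxis [ 0.211  0.977 -0.008]
tip [ 0.5109 -0.0666  0.1182] -> dot 2 [ 0.5082 -0.0675] slide [ 2.4 -1.5  0. ]
```

Request:
step_arm(increments=[{"fingers": 1, "slide": [0, 0, 0.8], "turn": 0}, {"fingers": 1, "slide": [0, 0, 0.8], "turn": 0}, {"fingers": 1, "slide": [0, 0, 0.8], "turn": 0}, {"fingers": 1, "slide": [0, 0, 0.8], "turn": 0}, {"fingers": 1, "slide": [0, 0, 0.3], "turn": 0}, {"fingers": 1, "slide": [0, 0, 0.3], "turn": 0}, {"fingers": 1, "slide": [0, 0, 0.3], "turn": 0}, {"fingers": 1, "slide": [0, 0, 0.3], "turn": 0}, {"fingers": 1, "slide": [0, 0, 0.3], "turn": 0}, {"fingers": 1, "slide": [0, 0, 0.3], "turn": 0}])

```text
t: 22.85
position: [0.5112, -0.066, 0.2111]
tcp_rot: [0.106, 0.994, -0.003, -0.003]
wrist_force: [-2.8, 0.9, 5.4]
gripper_width: 0.243
```

```bash
python3 - <<'E'
from w import *
tipto(2); tipto(3)
E
```

```text
t 22.85 pos [ 0.5112 -0.066   0.2111] F [-2.8   0.93  5.39] w 0.243 zaxis [-0.0058 -0.0048 -1.    ] yaxis [ 0.211  0.977 -0.006]
tip [ 0.5106 -0.0665  0.1171] -> dot 2 [ 0.5082 -0.0675] slide [ 2.1 -1.5  0. ]
t 22.85 pos [ 0.5112 -0.066   0.2111] F [-2.8   0.93  5.39] w 0.243 zaxis [-0.0058 -0.0048 -1.    ] yaxis [ 0.211  0.977 -0.006]
tip [ 0.5106 -0.0665  0.1171] -> dot 3 [ 0.5301 -0.1568] slide [-38.2 -84.2   0.3]
```

Request:
step_arm(increments=[{"fingers": 1, "slide": [0, 0, -4], "turn": 0}, {"fingers": 1, "slide": [-2, -4, -4], "turn": 0}, {"fingers": 1, "slide": [-6, -14, 0], "turn": 0}, {"fingers": 1, "slide": [-8, -18, 0], "turn": 0}, {"fingers": 1, "slide": [-8, -18, 0], "turn": 0}, {"fingers": 1, "slide": [-6, -14, 0], "turn": 0}, {"fingers": 1, "slide": [-4, -9, 0], "turn": 0}, {"fingers": 1, "slide": [-2, -4, 0], "turn": 0}, {"fingers": 1, "slide": [0, 0, 0], "turn": 0}, {"fingers": 1, "slide": [0, 0, 0], "turn": 0}])

```text
t: 23.68
position: [0.5315, -0.1573, 0.2163]
tcp_rot: [0.105, 0.994, -0.004, -0.002]
wrist_force: [0.4, 0.7, -1.2]
gripper_width: 0.241
```

```bash
python3 - <<'E'
from w import *
tipto(3)
E
```

```text
t 23.68 pos [ 0.5315 -0.1573  0.2163] F [ 0.43  0.75 -1.21] w 0.241 zaxis [-0.0041 -0.0084 -1.    ] yaxis [ 0.208  0.978 -0.009]
tip [ 0.5312 -0.1581  0.1223] -> dot 3 [ 0.5301 -0.1568] slide [ 1.3  1.  -0. ]
```

Request:
step_arm(increments=[{"fingers": 1, "slide": [1, 1, 1.5], "turn": 0}, {"fingers": 1, "slide": [0, 0, 1], "turn": 0}, {"fingers": 1, "slide": [0, 0, 0.5], "turn": 0}, {"fingers": 1, "slide": [0, 0, 0.4], "turn": 0}, {"fingers": 1, "slide": [0, 0, 0.4], "turn": 0}, {"fingers": 1, "slide": [0, 0, 0.4], "turn": 0}, {"fingers": 1, "slide": [0, 0, 0.4], "turn": 0}, {"fingers": 1, "slide": [0, 0, 0.4], "turn": 0}, {"fingers": 1, "slide": [0, 0, 0.4], "turn": 0}, {"fingers": 1, "slide": [0, 0, 0.4], "turn": 0}])

```text
t: 24.52
position: [0.5311, -0.1547, 0.2127]
tcp_rot: [0.103, 0.995, -0.005, -0.0]
wrist_force: [-2.5, -1.5, 3.8]
gripper_width: 0.24
```

```bash
python3 - <<'E'
from w import *
tipto(3); tipto(4)
E
```

```text
t 24.52 pos [ 0.5311 -0.1547  0.2127] F [-2.46 -1.54  3.78] w 0.24 zaxis [-0.0019 -0.0096 -1.    ] yaxis [ 0.204  0.979 -0.01 ]
tip [ 0.531  -0.1556  0.1187] -> dot 3 [ 0.5301 -0.1568] slide [ 0.6 -1.4  0. ]
t 24.52 pos [ 0.5311 -0.1547  0.2127] F [-2.46 -1.54  3.78] w 0.24 zaxis [-0.0019 -0.0096 -1.    ] yaxis [ 0.204  0.979 -0.01 ]
tip [ 0.531  -0.1556  0.1187] -> dot 4 [ 0.6194 -0.1349] slide [-82.4  38.3  -0.4]
```

Request:
step_arm(increments=[{"fingers": 1, "slide": [0, 0, 0.8], "turn": 0}, {"fingers": 1, "slide": [0, 0, 0.8], "turn": 0}, {"fingers": 1, "slide": [0, 0, 0.8], "turn": 0}, {"fingers": 1, "slide": [0, 0, 0.3], "turn": 0}, {"fingers": 1, "slide": [0, 0, 0.3], "turn": 0}, {"fingers": 1, "slide": [0, 0, 0.3], "turn": 0}, {"fingers": 1, "slide": [0, 0, 0.3], "turn": 0}, {"fingers": 1, "slide": [0, 0, 0.3], "turn": 0}, {"fingers": 1, "slide": [0, 0, 0.3], "turn": 0}, {"fingers": 1, "slide": [0, 0, 0.3], "turn": 0}])

```text
t: 25.35
position: [0.5312, -0.1551, 0.2122]
tcp_rot: [0.103, 0.995, -0.004, 0.0]
wrist_force: [-2.4, -0.3, 5.3]
gripper_width: 0.241
```

```bash
python3 - <<'E'
from w import *
tipto(3); tipto(4)
E
```

```text
t 25.35 pos [ 0.5312 -0.1551  0.2122] F [-2.43 -0.27  5.32] w 0.241 zaxis [-6.0e-04 -7.6e-03 -1.0e+00] yaxis [ 0.205  0.979 -0.008]
tip [ 0.5312 -0.1558  0.1182] -> dot 3 [ 0.5301 -0.1568] slide [ 0.8 -1.2  0. ]
t 25.35 pos [ 0.5312 -0.1551  0.2122] F [-2.43 -0.27  5.32] w 0.241 zaxis [-6.0e-04 -7.6e-03 -1.0e+00] yaxis [ 0.205  0.979 -0.008]
tip [ 0.5312 -0.1558  0.1182] -> dot 4 [ 0.6194 -0.1349] slide [-82.1  38.5  -0.2]
```

Request:
step_arm(increments=[{"fingers": 1, "slide": [0, 0, -4], "turn": 0}, {"fingers": 1, "slide": [-4, 2, -4], "turn": 0}, {"fingers": 1, "slide": [-14, 7, 0], "turn": 0}, {"fingers": 1, "slide": [-18, 8, 0], "turn": 0}, {"fingers": 1, "slide": [-18, 8, 0], "turn": 0}, {"fingers": 1, "slide": [-14, 7, 0], "turn": 0}, {"fingers": 1, "slide": [-8, 4, 0], "turn": 0}, {"fingers": 1, "slide": [-4, 2, 0], "turn": 0}, {"fingers": 1, "slide": [0, 0, 0], "turn": 0}, {"fingers": 1, "slide": [0, 0, 0], "turn": 0}])

```text
t: 26.18
position: [0.6225, -0.1269, 0.2149]
tcp_rot: [0.101, 0.995, -0.001, -0.001]
wrist_force: [-0.6, 0.1, -1.5]
gripper_width: 0.244
```

```bash
python3 - <<'E'
from w import *
tipto(4)
E
```

```text
t 26.18 pos [ 0.6225 -0.1269  0.2149] F [-0.63  0.09 -1.49] w 0.244 zaxis [-3.e-03 -9.e-04 -1.e+00] yaxis [ 0.201  0.98  -0.001]
tip [ 0.6222 -0.127   0.1209] -> dot 4 [ 0.6194 -0.1349] slide [ 1.2 -8.3  0. ]
```

Request:
step_arm(increments=[{"fingers": 1, "slide": [0.5, -4, -0.5], "turn": 0}, {"fingers": 1, "slide": [0.5, -4, 0], "turn": 0}, {"fingers": 1, "slide": [0, 0, 0.5], "turn": 0}, {"fingers": 1, "slide": [0, 0, 0.4], "turn": 0}, {"fingers": 1, "slide": [0, 0, 0.4], "turn": 0}, {"fingers": 1, "slide": [0, 0, 0.4], "turn": 0}, {"fingers": 1, "slide": [0, 0, 0.4], "turn": 0}, {"fingers": 1, "slide": [0, 0, 0.4], "turn": 0}, {"fingers": 1, "slide": [0, 0, 0.4], "turn": 0}, {"fingers": 1, "slide": [0, 0, 0.4], "turn": 0}])

```text
t: 27.02
position: [0.6166, -0.1378, 0.2133]
tcp_rot: [0.103, 0.995, 0.0, -0.001]
wrist_force: [0.7, 0.7, -0.7]
gripper_width: 0.24
```

```bash
python3 - <<'E'
from w import *
tipto(4)
E
```

```text
t 27.02 pos [ 0.6166 -0.1378  0.2133] F [ 0.68  0.75 -0.73] w 0.24 zaxis [-2.3e-03  5.0e-04 -1.0e+00] yaxis [ 0.205  0.979 -0.   ]
tip [ 0.6164 -0.1378  0.1193] -> dot 4 [ 0.6194 -0.1349] slide [-2.4  3.5 -0. ]
```

Almost in contact; continuing.

Request:
step_arm(increments=[{"fingers": 1, "slide": [-2, 2.5, 0], "turn": 0}, {"fingers": 1, "slide": [0, 0, 0], "turn": 0}, {"fingers": 1, "slide": [0, 0, 0.4], "turn": 0}, {"fingers": 1, "slide": [0, 0, 0.4], "turn": 0}, {"fingers": 1, "slide": [0, 0, 0.4], "turn": 0}, {"fingers": 1, "slide": [0, 0, 0.4], "turn": 0}, {"fingers": 1, "slide": [0, 0, 0.4], "turn": 0}, {"fingers": 1, "slide": [0, 0, 0.4], "turn": 0}, {"fingers": 1, "slide": [0, 0, 0.4], "turn": 0}, {"fingers": 1, "slide": [0, 0, 0.4], "turn": 0}])

```text
t: 27.85
position: [0.6198, -0.136, 0.2128]
tcp_rot: [0.103, 0.995, 0.0, -0.0]
wrist_force: [-1.7, 0.6, 4.7]
gripper_width: 0.238
```

```bash
python3 - <<'E'
from w import *
tipto(4)
E
```

```text
t 27.85 pos [ 0.6198 -0.136   0.2128] F [-1.73  0.56  4.67] w 0.238 zaxis [-3.e-04  2.e-04 -1.e+00] yaxis [0.205 0.979 0.   ]
tip [ 0.6198 -0.1359  0.1188] -> dot 4 [ 0.6194 -0.1349] slide [0.6 1.  0. ]
```

Request:
step_arm(increments=[{"fingers": 1, "slide": [0, 0, 0.8], "turn": 0}, {"fingers": 1, "slide": [0, 0, 0.8], "turn": 0}, {"fingers": 1, "slide": [0, 0, 0.8], "turn": 0}, {"fingers": 1, "slide": [0, 0, 0.8], "turn": 0}, {"fingers": 1, "slide": [0, 0, 0.3], "turn": 0}, {"fingers": 1, "slide": [0, 0, 0.3], "turn": 0}, {"fingers": 1, "slide": [0, 0, 0.3], "turn": 0}, {"fingers": 1, "slide": [0, 0, 0.3], "turn": 0}, {"fingers": 1, "slide": [0, 0, 0.3], "turn": 0}, {"fingers": 1, "slide": [0, 0, 0.3], "turn": 0}])

```text
t: 28.68
position: [0.62, -0.1362, 0.2119]
tcp_rot: [0.103, 0.995, 0.001, 0.001]
wrist_force: [-1.7, 0.4, 5.2]
gripper_width: 0.242
```

```bash
python3 - <<'E'
from w import *
tipto(4); tipto(1)
E
```

```text
t 28.68 pos [ 0.62   -0.1362  0.2119] F [-1.72  0.4   5.2 ] w 0.242 zaxis [ 0.0023  0.0017 -1.    ] yaxis [0.205 0.979 0.002]
tip [ 0.6202 -0.1361  0.1179] -> dot 4 [ 0.6194 -0.1349] slide [1. 1. 0.]
t 28.68 pos [ 0.62   -0.1362  0.2119] F [-1.72  0.4   5.2 ] w 0.242 zaxis [ 0.0023  0.0017 -1.    ] yaxis [0.205 0.979 0.002]
tip [ 0.6202 -0.1361  0.1179] -> dot 1 [ 0.5975 -0.0456] slide [40.8 83.9  0.1]
```

Request:
step_arm(increments=[{"fingers": 1, "slide": [0, 0, -4], "turn": 0}, {"fingers": 1, "slide": [2, 4, -4], "turn": 0}, {"fingers": 1, "slide": [6, 14, 0], "turn": 0}, {"fingers": 1, "slide": [8, 18, 0], "turn": 0}, {"fingers": 1, "slide": [8, 18, 0], "turn": 0}, {"fingers": 1, "slide": [7, 14, 0], "turn": 0}, {"fingers": 1, "slide": [5, 9, 0], "turn": 0}, {"fingers": 1, "slide": [2, 4, 0], "turn": 0}, {"fingers": 1, "slide": [0, 0, 0], "turn": 0}, {"fingers": 1, "slide": [0, 0, 0], "turn": 0}])

```text
t: 29.52
position: [0.598, -0.0442, 0.2148]
tcp_rot: [0.104, 0.995, -0.0, -0.0]
wrist_force: [-0.3, 0.8, -0.8]
gripper_width: 0.236
```

```bash
python3 - <<'E'
from w import *
tipto(1)
E
```

```text
t 29.52 pos [ 0.598  -0.0442  0.2148] F [-0.25  0.76 -0.85] w 0.236 zaxis [-2.e-04 -4.e-04 -1.e+00] yaxis [ 0.206  0.979 -0.   ]
tip [ 0.5979 -0.0442  0.1208] -> dot 1 [ 0.5975 -0.0456] slide [ 0.2 -1.5  0. ]
```

Request:
step_arm(increments=[{"fingers": 1, "slide": [0, 0, 0.8], "turn": 0}, {"fingers": 1, "slide": [0, 0, 0.6], "turn": 0}, {"fingers": 1, "slide": [0, 0, 0.5], "turn": 0}, {"fingers": 1, "slide": [0, 0, 0.4], "turn": 0}, {"fingers": 1, "slide": [0, 0, 0.4], "turn": 0}, {"fingers": 1, "slide": [0, 0, 0.4], "turn": 0}, {"fingers": 1, "slide": [0, 0, 0.4], "turn": 0}, {"fingers": 1, "slide": [0, 0, 0.4], "turn": 0}, {"fingers": 1, "slide": [0, 0, 0.4], "turn": 0}, {"fingers": 1, "slide": [0, 0, 0.4], "turn": 0}])

```text
t: 30.35
position: [0.5989, -0.0483, 0.2119]
tcp_rot: [0.107, 0.994, 0.0, 0.001]
wrist_force: [-1.5, 0.9, 3.3]
gripper_width: 0.243
```

```bash
python3 - <<'E'
from w import *
tipto(1); tipto(2)
E
```

```text
t 30.35 pos [ 0.5989 -0.0483  0.2119] F [-1.49  0.88  3.26] w 0.243 zaxis [ 1.9e-03 -1.0e-04 -1.0e+00] yaxis [0.213 0.977 0.   ]
tip [ 0.5991 -0.0483  0.1179] -> dot 1 [ 0.5975 -0.0456] slide [ 2.1  2.3 -0. ]
t 30.35 pos [ 0.5989 -0.0483  0.2119] F [-1.49  0.88  3.26] w 0.243 zaxis [ 1.9e-03 -1.0e-04 -1.0e+00] yaxis [0.213 0.977 0.   ]
tip [ 0.5991 -0.0483  0.1179] -> dot 2 [ 0.5082 -0.0675] slide [ 84.7 -38.1  -0.2]
```

Request:
step_arm(increments=[{"fingers": 1, "slide": [0, 0, -4], "turn": 0}, {"fingers": 1, "slide": [4, -2, -3], "turn": 0}, {"fingers": 1, "slide": [14, -6, 0], "turn": 0}, {"fingers": 1, "slide": [18, -8, 0], "turn": 0}, {"fingers": 1, "slide": [18, -8, 0], "turn": 0}, {"fingers": 1, "slide": [15, -7, 0], "turn": 0}, {"fingers": 1, "slide": [9, -4, 0], "turn": 0}, {"fingers": 1, "slide": [4, -2, 0], "turn": 0}, {"fingers": 1, "slide": [0, 0, 0], "turn": 0}, {"fingers": 1, "slide": [0, 0, 0], "turn": 0}])

```text
t: 31.18
position: [0.5058, -0.0715, 0.2171]
tcp_rot: [0.108, 0.994, -0.003, 0.001]
wrist_force: [-0.5, -0.1, -0.7]
gripper_width: 0.241
```

```bash
python3 - <<'E'
from w import *
tipto(2)
E
```

```text
t 31.18 pos [ 0.5058 -0.0715  0.2171] F [-0.49 -0.12 -0.68] w 0.241 zaxis [ 0.0021 -0.0058 -1.    ] yaxis [ 0.214  0.977 -0.005]
tip [ 0.506  -0.0721  0.1231] -> dot 2 [ 0.5082 -0.0675] slide [-1.2  4.9 -0. ]
```

Request:
step_arm(increments=[{"fingers": 1, "slide": [-1, 3, 1.5], "turn": 0}, {"fingers": 1, "slide": [0, 1, 1.2], "turn": 0}, {"fingers": 1, "slide": [0, 0, 0.6], "turn": 0}, {"fingers": 1, "slide": [0, 0, 0.5], "turn": 0}, {"fingers": 1, "slide": [0, 0, 0.4], "turn": 0}, {"fingers": 1, "slide": [0, 0, 0.4], "turn": 0}, {"fingers": 1, "slide": [0, 0, 0.4], "turn": 0}, {"fingers": 1, "slide": [0, 0, 0.4], "turn": 0}, {"fingers": 1, "slide": [0, 0, 0.4], "turn": 0}, {"fingers": 1, "slide": [0, 0, 0.4], "turn": 0}])

```text
t: 32.02
position: [0.5105, -0.067, 0.2121]
tcp_rot: [0.107, 0.994, -0.004, 0.002]
wrist_force: [-1.2, 0.3, 4.1]
gripper_width: 0.24
```

```bash
python3 - <<'E'
from w import *
tipto(2)
E
```

```text
t 32.02 pos [ 0.5105 -0.067   0.2121] F [-1.18  0.28  4.11] w 0.24 zaxis [ 0.0026 -0.0078 -1.    ] yaxis [ 0.213  0.977 -0.007]
tip [ 0.5108 -0.0677  0.1181] -> dot 2 [ 0.5082 -0.0675] slide [ 2.6 -0.4 -0. ]
```

All four touches agree (tip height: D1 117.9, D2 118.1, D3 118.2, D4 117.9 mm), which is about 0.002 rad. Now back to the block.

Request:
step_arm(increments=[{"fingers": 1, "slide": [0, 0, -6], "turn": 0}, {"fingers": 1, "slide": [0, 0, -12], "turn": 0}, {"fingers": 1, "slide": [2, 12, -12], "turn": 0}, {"fingers": 1, "slide": [6, 30, -6], "turn": 0}, {"fingers": 1, "slide": [7, 35, 0], "turn": 0}, {"fingers": 1, "slide": [7, 35, 0], "turn": 0}, {"fingers": 1, "slide": [7, 35, 0], "turn": 0}, {"fingers": 1, "slide": [6, 28, 0], "turn": 0}, {"fingers": 1, "slide": [3, 15, 0], "turn": 0}, {"fingers": 1, "slide": [1, 7, 0], "turn": 0}])

```text
t: 32.85
position: [0.5178, 0.1386, 0.2537]
tcp_rot: [0.113, 0.994, -0.002, 0.007]
wrist_force: [-0.3, 0.1, -1.0]
gripper_width: 0.239
```

```bash
cat > b.py <<'E'
from w import *
def hole(n,tag):
    im,d,m,T=cam(n); P=cloud(d,m,T)
    # block top: z ~ .064 within 70mm of nominal
    top=(abs(P[...,2]-.064)<.004)&(np.hypot(P[...,0]-.508,P[...,1]-.231)<.06)
    q=P[top]; print(n,'top n',len(q),'z',np.median(q[:,2]).round(4))
    r=cv2.minAreaRect(q[:,:2].astype(np.float32)*1000); print(' rect',r)
    # hole: pixels inside hull of top, not top -> cast onto z=.064
    hull=cv2.convexHull(np.argwhere(top)[:,::-1].astype(np.int32)); hm=np.zeros(top.shape,np.uint8); cv2.fillConvexPoly(hm,hull,1)
    g=cv2.cvtColor(im,cv2.COLOR_BGR2GRAY)
    hm=cv2.erode(hm,np.ones((3,3)))&(~top).astype(np.uint8)
    nc,l,s_,c=cv2.connectedComponentsWithStats(hm)
    for i in range(1,nc):
        if s_[i,4]>12:
            v,u=np.nonzero(l==i); D=np.stack([(u-m['cx'])/m['fx'],(v-m['cy'])/m['fy'],np.ones(len(u))],-1)@T[:3,:3].T
            X=T[:3,3]+D*((.064-T[2,3])/D[:,2])[:,None]; print(' hole?',c[i].round(),s_[i,4],cv2.minAreaRect(X[:,:2].astype(np.float32)*1000))
    cv2.imwrite(f'pics/{tag}.png',im); return im
E
python3 - <<'E'
from b import *
s,Rm=st(); hole('scene','sc2'); hole('side','sd2'); hole('wrist','wr2')
E
```

```text
t 32.85 pos [0.5178 0.1386 0.2537] F [-0.26  0.12 -1.01] w 0.239 zaxis [ 0.0127 -0.0062 -0.9999] yaxis [ 0.224  0.975 -0.003]
scene top n 461 z 0.0629
 rect ((509.999267578125, 227.66098022460938), (70.66511535644531, 75.67536163330078), 12.589682579040527)
 hole? [321. 218.] 27 ((512.7322998046875, 224.34071350097656), (18.063875198364258, 19.2322940826416), 85.15135192871094)
side top n 683 z 0.0631
 rect ((509.1182556152344, 228.50010681152344), (70.17982482910156, 74.54186248779297), 13.703645706176758)
 hole? [259. 209.] 43 ((510.89056396484375, 224.3829803466797), (19.236299514770508, 18.0991268157959), 71.52046966552734)
wrist top n 8091 z 0.0631
 rect ((509.6830139160156, 229.217529296875), (70.62499237060547, 70.41864776611328), 13.536589622497559)
 hole? [440. 170.] 556 ((509.29052734375, 228.51446533203125), (20.00800895690918, 20.324665069580078), 20.989337921142578)
```

Request:
step_arm(increments=[{"fingers": 1, "slide": [4, 12, 0], "turn": 0}, {"fingers": 1, "slide": [6, 18, 0], "turn": 0}, {"fingers": 1, "slide": [6, 18, 0], "turn": 0}, {"fingers": 1, "slide": [5, 16, 0], "turn": 0}, {"fingers": 1, "slide": [4, 12, 0], "turn": 0}, {"fingers": 1, "slide": [2, 6, -2], "turn": 0}, {"fingers": 1, "slide": [1, 2, -2], "turn": 0}, {"fingers": 1, "slide": [0, 0, 0], "turn": 0}, {"fingers": 1, "slide": [0, 0, 0], "turn": 0}, {"fingers": 1, "slide": [0, 0, 0], "turn": 0}])

```text
t: 33.83
position: [0.5138, 0.2134, 0.2583]
tcp_rot: [0.127, 0.992, -0.005, 0.008]
wrist_force: [-0.5, 0.5, -1.0]
gripper_width: 0.244
```

```bash
python3 - <<'E'
from b import *
go([.511,.2295,.2]); a=cam('scene')[0]; b=cam('side')[0]
s=manip.read_state()['position']
c=cam('wrist')[0]
f=lambda im,x,y,w,h,k:cv2.resize(im[y:y+h,x:x+w],None,fx=k,fy=k,interpolation=cv2.INTER_CUBIC)
np.savez('rt',a=a,b=b,c=c)
cv2.imwrite('pics/r1.png',np.hstack([f(a,270,120,100,140,4),f(b,210,120,100,140,4)]))
E
```

```text
t 33.83 pos [0.5138 0.2134 0.2583] F [-0.52  0.54 -0.99] w 0.244 zaxis [ 0.0141 -0.0117 -0.9998] yaxis [ 0.252  0.968 -0.008]
j [-0.78  0.11  0.36  1.68 -0.02  1.35  0.89]
slide mm [ 7.7 15.3 58.1]
```

View pics/r1.png

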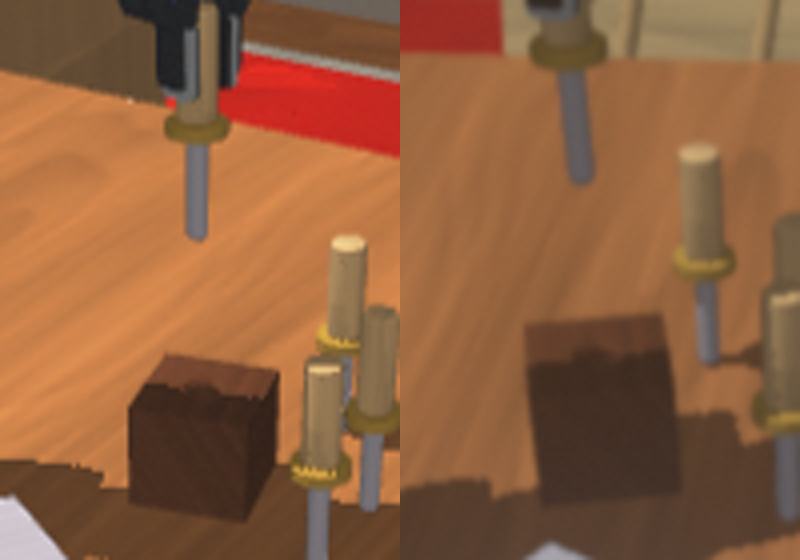

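Rod tip at scene (319.3,180) and side (255.5,166.3), rod tops at (319.3,156.3) and (253,137.5). Triangulating the tip and the rod's lean.

```bash
cat > tri.py <<'E'
from b import *
def axis(a,b,rows_a,rows_b,cols_a,cols_b):
    out=[]
    for im,rw,cl in((a,rows_a,cols_a),(b,rows_b,cols_b)):
        hsv=cv2.cvtColor(im,cv2.COLOR_BGR2HSV).astype(int); g=(hsv[...,1]<75)
        pts=[]
        for v in range(*rw):
            u=np.nonzero(g[v,cl[0]:cl[1]])[0]
            if len(u)>=2: pts.append((v,cl[0]+u.mean(),len(u)))
        out.append(np.array(pts)); 
    return out
def tri(ua,ub):
    A=[];B=[]
    for n,(u,v) in(('scene',ua),('side',ub)):
        m=manip.camera_model(n); E=np.array(m['camera_from_world'])
        x=(u-m['cx'])/m['fx']; y=(v-m['cy'])/m['fy']
        for k,e in((0,x),(1,y)): A.append(E[k,:3]-e*E[2,:3]); B.append(e*E[2,3]-E[k,3])
    r=np.linalg.lstsq(np.array(A),np.array(B),rcond=None); return r[0],r[1]
E
python3 - <<'E'
from tri import *
z=np.load('rt.npz'); o=axis(z['a'],z['b'],(154,184),(134,172),(308,330),(243,266))
for p in o: print(p[:,0].min(),p[:,0].max(),np.polyfit(p[:,0],p[:,1],1),p[::5].round(1).tolist(),p[-1])
s,Rm=st(); print('tip nominal',s['position']+L*Rm[:,2])
print(tri((319.3,180),(255.5,166.3)),tri((319.3,156.3),(253,137.5)))
E
```

```text
156.0 179.0 [1.7254568e-15 3.1900000e+02] [[156.0, 319.0, 5.0], [161.0, 319.0, 5.0], [166.0, 319.0, 5.0], [171.0, 319.0, 5.0], [176.0, 319.0, 5.0]] [179. 319.   3.]
138.0 165.0 [1.00301040e-01 2.38465107e+02] [[138.0, 252.5, 6.0], [143.0, 252.5, 6.0], [148.0, 253.5, 6.0], [153.0, 253.5, 6.0], [158.0, 254.5, 6.0], [163.0, 254.5, 6.0]] [165. 255.   3.]
t 33.98 pos [0.5137 0.2135 0.2582] F [ 0.11  1.17 -1.63] w 0.241 zaxis [ 0.0139 -0.0116 -0.9998] yaxis [ 0.252  0.968 -0.008]
tip nominal [0.51499707 0.21243607 0.16423863]
(array([0.51336415, 0.21414935, 0.16126424]), array([1.24221164e-06])) (array([0.51392997, 0.21298615, 0.21657568]), array([1.27973617e-07]))
```

Request:
step_arm(increments=[{"fingers": 1, "slide": [3, 5, 0], "turn": 0}, {"fingers": 1, "slide": [3, 5, 5], "turn": 0}, {"fingers": 1, "slide": [3, 4, 10], "turn": 0}, {"fingers": 1, "slide": [0, 0, 15], "turn": 0}, {"fingers": 1, "slide": [0, 0, 18], "turn": 0}, {"fingers": 1, "slide": [0, 0, 15], "turn": 0}, {"fingers": 1, "slide": [0, 0, 8], "turn": 0}, {"fingers": 1, "slide": [0, 0, 2], "turn": 0}, {"fingers": 1, "slide": [0, 0, 0], "turn": 0}, {"fingers": 1, "slide": [0, 0, 0], "turn": 0}])

```text
t: 34.82
position: [0.5066, 0.2328, 0.1776]
tcp_rot: [0.125, 0.992, -0.005, 0.006]
wrist_force: [-0.3, 0.1, -1.5]
gripper_width: 0.245
```

```bash
python3 - <<'E'
from tri import *
go([.509,.2288,.17]); a=cam('scene')[0]; b=cam('side')[0]; c=hole('wrist','wr3'); np.savez('rt2',a=a,b=b,c=c)
s,Rm=st(); print('tip nominal',s['position']+L*Rm[:,2])
f=lambda im,x,y,w,h,k:cv2.resize(im[y:y+h,x:x+w],None,fx=k,fy=k,interpolation=cv2.INTER_CUBIC)
cv2.imwrite('pics/r2.png',np.hstack([f(a,270,150,100,110,4),f(b,210,140,100,110,4)]))
E
```

```text
t 34.82 pos [0.5066 0.2328 0.1776] F [-0.27  0.08 -1.51] w 0.245 zaxis [ 0.0116 -0.0114 -0.9999] yaxis [ 0.249  0.968 -0.008]
j [-0.8   0.16  0.34  1.79 -0.04  1.2   0.88]
slide mm [-3.2 -3.2  7.7]
wrist top n 9015 z 0.0631
 rect ((509.85400390625, 229.02395629882812), (70.79313659667969, 70.29278564453125), 13.565080642700195)
 hole? [321. 260.] 2422 ((516.94384765625, 226.97251892089844), (47.41472625732422, 38.31630325317383), 80.40333557128906)
t 34.97 pos [0.5072 0.2329 0.1785] F [ 0.47  0.25 -0.43] w 0.24 zaxis [ 0.0131 -0.0105 -0.9999] yaxis [ 0.249  0.968 -0.007]
tip nominal [0.5084698  0.23187401 0.08452173]
```

View pics/r2.png

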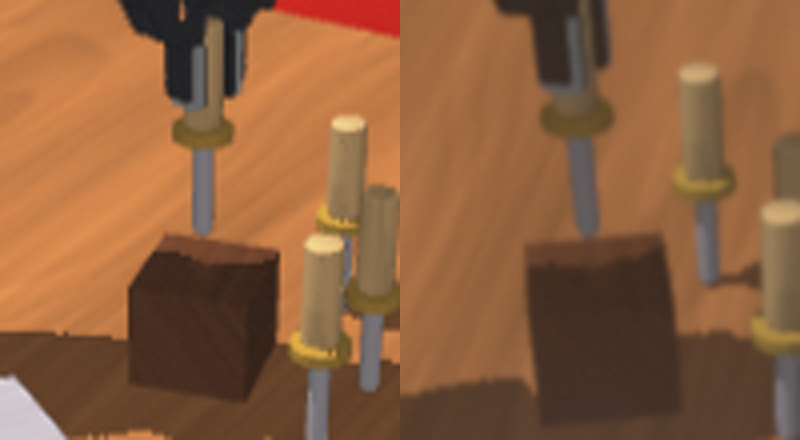

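```bash
python3 - <<'E'
from tri import *
z=np.load('rt2.npz'); o=axis(z['a'],z['b'],(186,212),(172,204),(310,332),(246,268))
for p in o: print(p[:,0].min(),p[:,0].max(),np.polyfit(p[:,0],p[:,1],1),p[-3:])
print(tri((320.8,208.5),(257,198.5)),'home handle top',tri((321,190.7),(256.3,177.7)))
E
```

```text
188.0 208.0 [5.84415584e-03 3.18866667e+02] [[206.  320.    5. ]
 [207.  320.5   4. ]
 [208.  320.    3. ]]
175.0 198.0 [1.01086957e-01 2.36626449e+02] [[196.  256.5   6. ]
 [197.  256.5   4. ]
 [198.  256.5   2. ]]
(array([0.50564622, 0.23452828, 0.08091895]), array([1.86043488e-07])) home handle top (array([0.50951552, 0.22843918, 0.12960707]), array([2.41677992e-08]))
```

Request:
step_arm(increments=[{"fingers": 1, "slide": [-2, -2, 0], "turn": 0}, {"fingers": 1, "slide": [-2.5, -2.2, 0], "turn": 0}, {"fingers": 1, "slide": [0, 0, 0], "turn": 0}, {"fingers": 1, "slide": [0, 0, 0], "turn": 0}, {"fingers": 1, "slide": [0, 0, 0], "turn": 0}, {"fingers": 1, "slide": [0, 0, 0], "turn": 0}, {"fingers": 1, "slide": [0, 0, 0], "turn": 0}, {"fingers": 1, "slide": [0, 0, 0], "turn": 0}, {"fingers": 1, "slide": [0, 0, 0], "turn": 0}, {"fingers": 1, "slide": [0, 0, 0], "turn": 0}])

```text
t: 35.8
position: [0.5127, 0.2273, 0.1816]
tcp_rot: [0.126, 0.992, -0.003, 0.009]
wrist_force: [0.5, -0.1, -1.3]
gripper_width: 0.24
```

```bash
python3 - <<'E'
from tri import *
a=cam('scene')[0]; b=cam('side')[0]
s,Rm=st(); print('tip nominal',s['position']+L*Rm[:,2])
o=axis(a,b,(186,214),(172,206),(310,332),(246,268)); e=[]
for p in o:
    k=np.polyfit(p[:,0],p[:,1],1); v=p[-1,0]+.5; e.append((np.polyval(k,v),v)); print(k,e[-1])
t=tri(*e); print(t); top=tri(*[(np.polyval(np.polyfit(p[:,0],p[:,1],1),p[0,0]),p[0,0]) for p in o]); print(top)
d=np.r_[np.array([.5094,.2287])-t[0][:2],0]; print('slide to hole',(Rm.T@d*1000).round(1))
E
```

```text
t 35.9 pos [0.5127 0.2273 0.1816] F [ 0.3   0.53 -1.09] w 0.238 zaxis [ 0.0176 -0.0076 -0.9998] yaxis [ 0.25   0.968 -0.003]
tip nominal [0.51434628 0.22659645 0.08757502]
[3.11688312e-02 3.15423810e+02] (np.float64(321.9225108225106), np.float64(208.5))
[8.76923077e-02 2.41809231e+02] (np.float64(259.2161538461538), np.float64(198.5))
(array([0.5110328 , 0.23028508, 0.0839845 ]), array([7.53034435e-07]))
(array([0.51243326, 0.22480114, 0.13887494]), array([2.02703825e-07]))
slide to hole [ 1.2 -1.9 -0. ]
```

Request:
step_arm(increments=[{"fingers": 1, "slide": [1.8, 0.9, 0], "turn": 0}, {"fingers": 1, "slide": [1.8, 0.8, 0], "turn": 0}, {"fingers": 1, "slide": [0, 0, 2], "turn": 0}, {"fingers": 1, "slide": [0, 0, 3], "turn": 0}, {"fingers": 1, "slide": [0, 0, 2], "turn": 0}, {"fingers": 1, "slide": [0, 0, 0], "turn": 0}, {"fingers": 1, "slide": [0, 0, 0], "turn": 0}, {"fingers": 1, "slide": [0, 0, 0], "turn": 0}, {"fingers": 1, "slide": [0, 0, 0], "turn": 0}, {"fingers": 1, "slide": [0, 0, 0], "turn": 0}])

```text
t: 36.73
position: [0.5091, 0.2301, 0.1733]
tcp_rot: [0.126, 0.992, -0.003, 0.009]
wrist_force: [-0.8, 0.7, -1.5]
gripper_width: 0.245
```

```bash
cat > ins.py <<'E'
from h import *
s,Rm=st(); tip=s['position']+L*Rm[:,2]+np.array([-.0018,-.0005,0]); d=np.r_[np.array([.5094,.2287])-tip[:2],0]
print('tip',tip.round(4),'slide',(Rm.T@d*1000).round(1))
E
python3 ins.py
```

```text
t 36.73 pos [0.5091 0.2301 0.1733] F [-0.76  0.66 -1.48] w 0.245 zaxis [ 0.0169 -0.0081 -0.9998] yaxis [ 0.25   0.968 -0.004]
tip [0.5089 0.2289 0.0793] slide [-0.6 -0.   0. ]
```

Request:
step_arm(increments=[{"fingers": 1, "slide": [-0.5, 0, 2], "turn": 0}, {"fingers": 1, "slide": [0, 0, 3], "turn": 0}, {"fingers": 1, "slide": [0, 0, 3], "turn": 0}, {"fingers": 1, "slide": [0, 0, 3], "turn": 0}, {"fingers": 1, "slide": [0, 0, 3], "turn": 0}, {"fingers": 1, "slide": [0, 0, 3], "turn": 0}, {"fingers": 1, "slide": [0, 0, 3], "turn": 0}, {"fingers": 1, "slide": [0, 0, 2], "turn": 0}, {"fingers": 1, "slide": [0, 0, 0], "turn": 0}, {"fingers": 1, "slide": [0, 0, 0], "turn": 0}])

```text
t: 37.57
position: [0.5099, 0.2296, 0.1484]
tcp_rot: [0.126, 0.992, -0.003, 0.009]
wrist_force: [-1.6, 0.9, -0.6]
gripper_width: 0.241
```

```bash
python3 ins.py
```

```text
t 37.57 pos [0.5099 0.2296 0.1484] F [-1.63  0.94 -0.64] w 0.241 zaxis [ 0.0162 -0.0086 -0.9998] yaxis [ 0.25   0.968 -0.004]
tip [0.5096 0.2283 0.0544] slide [ 0.3  0.4 -0. ]
```

Tip is at z 0.054, inside the hole (top 0.064) with no contact force. Continuing down; 50 mm to go.

Request:
step_arm(increments=[{"fingers": 1, "slide": [0.3, 0.4, 3], "turn": 0}, {"fingers": 1, "slide": [0, 0, 4], "turn": 0}, {"fingers": 1, "slide": [0, 0, 4], "turn": 0}, {"fingers": 1, "slide": [0, 0, 4], "turn": 0}, {"fingers": 1, "slide": [0, 0, 4], "turn": 0}, {"fingers": 1, "slide": [0, 0, 4], "turn": 0}, {"fingers": 1, "slide": [0, 0, 4], "turn": 0}, {"fingers": 1, "slide": [0, 0, 4], "turn": 0}, {"fingers": 1, "slide": [0, 0, 2], "turn": 0}, {"fingers": 1, "slide": [0, 0, 0], "turn": 0}])

```text
t: 38.4
position: [0.5102, 0.2298, 0.1117]
tcp_rot: [0.126, 0.992, -0.003, 0.009]
wrist_force: [-0.7, -0.3, -1.8]
gripper_width: 0.243
```

```bash
python3 ins.py
```

```text
t 38.4 pos [0.5102 0.2298 0.1117] F [-0.67 -0.3  -1.75] w 0.243 zaxis [ 0.0161 -0.0086 -0.9998] yaxis [ 0.25   0.968 -0.004]
tip [0.5099 0.2285 0.0177] slide [ 0.5  0.  -0. ]
```

Request:
step_arm(increments=[{"fingers": 1, "slide": [0.3, 0, 2], "turn": 0}, {"fingers": 1, "slide": [0, 0, 2.5], "turn": 0}, {"fingers": 1, "slide": [0, 0, 2.5], "turn": 0}, {"fingers": 1, "slide": [0, 0, 2], "turn": 0}, {"fingers": 1, "slide": [0, 0, 1.5], "turn": 0}, {"fingers": 1, "slide": [0, 0, 0.8], "turn": 0}, {"fingers": 1, "slide": [0, 0, 0.6], "turn": 0}, {"fingers": 1, "slide": [0, 0, 0.6], "turn": 0}, {"fingers": 1, "slide": [0, 0, 0.6], "turn": 0}, {"fingers": 1, "slide": [0, 0, 0.6], "turn": 0}])

```text
t: 39.23
position: [0.5107, 0.23, 0.0984]
tcp_rot: [0.126, 0.992, -0.003, 0.009]
wrist_force: [-2.7, -1.8, 5.1]
gripper_width: 0.244
```

```bash
python3 ins.py
```

```text
t 39.23 pos [0.5107 0.23   0.0984] F [-2.7  -1.79  5.06] w 0.244 zaxis [ 0.0169 -0.0078 -0.9998] yaxis [ 0.25   0.968 -0.003]
tip [0.5105 0.2288 0.0044] slide [ 1.  -0.3 -0. ]
```

The collar rests on the block: TCP is at 0.0984, the same height as at the grasp, with about 6 N. Releasing.

Request:
step_arm(increments=[{"fingers": 1, "slide": [0, 0, 0], "turn": 0}, {"fingers": 0.6, "slide": [0, 0, 0], "turn": 0}, {"fingers": 0.4, "slide": [0, 0, 0], "turn": 0}, {"fingers": 0.2, "slide": [0, 0, 0], "turn": 0}, {"fingers": 0, "slide": [0, 0, 0], "turn": 0}, {"fingers": 0, "slide": [0, 0, 0], "turn": 0}, {"fingers": 0, "slide": [0, 0, 0], "turn": 0}, {"fingers": 0, "slide": [0, 0, 0], "turn": 0}, {"fingers": 0, "slide": [0, 0, 0], "turn": 0}, {"fingers": 0, "slide": [0, 0, -2], "turn": 0}])

```text
t: 40.07
position: [0.5116, 0.2306, 0.1004]
tcp_rot: [0.126, 0.992, -0.002, 0.01]
wrist_force: [-0.2, 0.4, -0.9]
gripper_width: 1.0
```

Request:
step_arm(increments=[{"fingers": 0, "slide": [0, 0, -5], "turn": 0}, {"fingers": 0, "slide": [0, 0, -10], "turn": 0}, {"fingers": 0, "slide": [0, 0, -14], "turn": 0}, {"fingers": 0, "slide": [0, 0, -16], "turn": 0}, {"fingers": 0, "slide": [0, 0, -16], "turn": 0}, {"fingers": 0, "slide": [0, 0, -16], "turn": 0}, {"fingers": 0, "slide": [0, 0, -16], "turn": 0}, {"fingers": 0, "slide": [0, 0, -12], "turn": 0}, {"fingers": 0, "slide": [0, 0, -6], "turn": 0}, {"fingers": 0, "slide": [0, 0, 0], "turn": 0}])

```text
t: 40.9
position: [0.51, 0.2311, 0.2243]
tcp_rot: [0.127, 0.992, -0.001, 0.012]
wrist_force: [0.6, 0.1, -0.1]
gripper_width: 1.002
```

```bash
python3 - <<'E'
from w import *
st(); look('w9')
for n,(u0,v0) in (('scene',(248,280)),('side',(250,315))):
    im,d,m,T=cam(n); P=cloud(d,m,T); hsv=cv2.cvtColor(im,cv2.COLOR_BGR2HSV)
    k=(P[...,2]>.1)&(P[...,2]<.14)&(hsv[...,1]<60)&(np.hypot(P[...,0]-C[0],P[...,1]-C[1])<.075); q=P[k]
    A=np.c_[q[:,:2]-C,np.ones(len(q))]; s=np.linalg.lstsq(A,q[:,2],rcond=None)[0]; print(n,'plate slope',s.round(4),len(q))
    if n=='scene': cv2.imwrite('pics/end.png',im)
E
```

```text
t 40.9 pos [0.51   0.2311 0.2243] F [ 0.61  0.11 -0.07] w 1.002 zaxis [ 0.0235 -0.0041 -0.9997] yaxis [0.251 0.968 0.002]
(0.122, 0.14) [322. 244.] 1174 [0.5084 0.2308 0.1308] rect [array([510., 230.]), array([21., 21.]), np.float64(8.0)]
(0.122, 0.14) [497. 266.] 1069 [0.5482 0.3251 0.1265] rect [array([549., 326.]), array([21., 21.]), np.float64(77.0)]
(0.122, 0.14) [394. 371.] 845 [0.6036 0.253  0.1266] rect [array([606., 253.]), array([22., 21.]), np.float64(27.0)]
(0.122, 0.14) [295. 394.] 803 [0.6045 0.1872 0.1266] rect [array([606., 187.]), array([22., 21.]), np.float64(30.0)]
(0.066, 0.078) [322. 209.] 823 [0.5018 0.2337 0.0711] rect [array([507., 231.]), array([33., 28.]), np.float64(76.0)]
(0.066, 0.078) [461. 230.] 800 [0.5419 0.3201 0.0671] rect [array([547., 324.]), array([27., 33.]), np.float64(32.0)]
(0.066, 0.078) [381. 320.] 707 [0.5976 0.2529 0.0672] rect [array([603., 253.]), array([28., 33.]), np.float64(3.0)]
(0.066, 0.078) [300. 340.] 685 [0.5986 0.1905 0.0672] rect [array([604., 188.]), array([33., 29.]), np.float64(69.0)]
(0.066, 0.078) [527. 359.] 127 [0.6584 0.3558 0.072 ] rect [array([661., 358.]), array([22.,  2.]), np.float64(50.0)]
scene plate slope [-0.0014 -0.0053  0.118 ] 3737
side plate slope [-0.0027 -0.0054  0.1182] 7461
```

View pics/end.png

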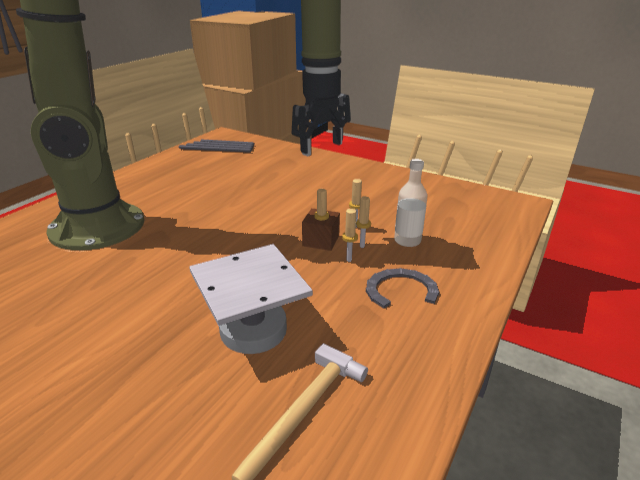

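Probe fully home: handle top 0.1308 as at the start. The touches say 0.002 rad and the cameras about 0.0055 rad. I'll check the camera bias on the bench itself.

```bash
python3 - <<'E'
from h import *
for n in ('scene','side'):
    im,d,m,T=cam(n); P=cloud(d,m,T); r=np.hypot(P[...,0]-C[0],P[...,1]-C[1])
    k=(abs(P[...,2])<.005)&(r<.25)&(r>.09); q=P[k]; A=np.c_[q[:,:2]-C,np.ones(len(q))]; print(n,'bench slope',np.linalg.lstsq(A,q[:,2],rcond=None)[0].round(4))
    k=(abs(P[...,2]-.064)<.003)&(np.hypot(P[...,0]-.5095,P[...,1]-.2287)<.045); q=P[k]
    A=np.c_[q[:,:2],np.ones(len(q))]; print(' blocktop',np.linalg.lstsq(A,q[:,2],rcond=None)[0][:2].round(4))
E
```

```text
scene bench slope [ 0.0003 -0.0005 -0.0007]
 blocktop [-0.0039 -0.0019]
side bench slope [-0.0009 -0.001  -0.0005]
 blocktop [ 0.0012 -0.0006]
```

```bash
python3 -c "
from plant import manip; print(manip.finish_job())"
```

```text
the job is handed in; nothing more can be done
None
```

The plate is level to about 0.002–0.005 rad, the probe is fully back in its block, and I handed the job in at about 41 s.

**What I did:** I took the probe in the block, which is the one nearest the base. It showed the -x/+y side and the -y side of the plate standing high. I pressed those down at the dots. One press on the first side went about 4.5 mm too far, so I brought it back from the opposite dot, and smaller corrections followed. I then stood the probe back in its hole.

**Last checks:**
- **Touches:** the four dots read 117.9, 118.1, 118.2 and 117.9 mm, so at most 0.3 mm across 130 mm, or about 0.002 rad.
- **Cameras:** they disagree slightly with the touches, showing a leftover slope of about 0.005 rad after correcting for their bias on the bench. I did not refine it further because a single press moved the plate by more than that.
- **Probe:** the collar met the block at exactly the height where I gripped it, and the handle top stands at 130.8 mm as at the start.
- **Forces:** I read forces only at the end of each move. The largest was about 8 N, during pressing. I saw no other contact.
- **Other things:** the last picture shows the horseshoe, hammer and bottle where they were.

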